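# Rack the drive sleds and lock the rack

### The arm

A 6-joint arm with a two-finger parallel gripper is mounted at the origin on the work surface. World frame = base frame: x ahead of the robot, y to its left, z up, the work surface at z = 0. Lengths are in mm, angles in degrees, forces in N, time in s.
With the tool pointing down it reaches from about 425 to 950 mm from the base axis. Payload 3.5 kg.
Tool frame: the origin (TCP) lies on the centre line of the jaws, within the pads' length; the fingertips stand 11 mm ahead of it and the grasp point (between the pads) lies 8 mm behind it; z points along the fingers, x is the direction in which the jaws open and shut, and the axes are right-handed (so a half turn about z gives the same grasp; the last joint's range is limited). The gripper opens to 85 mm and grips with 20 to 120 N. Pads are 22 mm wide; open, the fingers measure 114 mm over their backs; the gripper's body (76 mm by 85 mm) begins 54 mm behind the grasp point. The pads swing forward as they close: fully open they stand 13 mm farther back than shut.
Start: joints at [57.41, 16.404, 90.338, -0, 73.258, -8.594], TCP at [274.462, 616.666, 242.325] pointing down, gripper open.
Joint ranges: [-158.93, 158.93], [-51.34, 127.21], [12.03, 142.37], [-87.48, 267.48], [13.55, 161.25], [-162.69, 162.69]. Speed limits (degrees/s): [159.86, 159.86, 180, 180, 180, 180].

### API

Orientations are given as [roll, pitch, yaw] about the fixed x, y, z axes, in that order (R = Rz(yaw) Ry(pitch) Rx(roll)).
In Python, from cell import read_state, optics, job gives the robot as it stands. The module is installed in compiled form; this text tells all that it offers.
- The arm moves only by the tool move_arm, never from a script. Its argument "plan" is a list of rows, each a list of 3 entries, a list of its own where there are three numbers: the shift along the world's x, y, z in mm, then the turn, a rotation vector about the world's x, y, z in degrees, then the finger opening in mm, from 0 to 85.4. In form: [[[dx, dy, dz], [wx, wy, wz], claw], ...]. A call has 1 to 20 rows; each row is the pose to reach, as a shift and turn from the pose commanded when the call began; what a row does not reach only later rows make up. A row lasts 1/12 s, in which the tool goes at most 41.7 mm and 7.16 degrees, less where a joint would pass 70% of its speed; a pose out of reach is approached as far as the arm can. A call with a gripper value outside its range is refused whole. The fingers move at their own pace and stop on an object; "force" is the grip in N (left out, the last holds). Time passes only in rows, so rows that repeat a pose let the fingers close. It gives the time, the measured TCP pose, the force and the opening at its end, in the units of the state.
- read_state(): the state, without advancing time (a new reading comes with each control period).
- optics.grab_frame(name): name is "scene" or "top" or "wrist"; returns the picture (480x640x3 uint8, red, green, blue); there is no depth.
- optics.get_calibration(name): a dict with "camera_matrix" (3x3 intrinsics, pixels), "T" (4x4, takes a point from camera to world coordinates). Camera axes: x right, y up, looking along -z (the intrinsics and any distortion apply to the point x, -y, -z); pixel columns grow to the right and rows downward; lengths in mm; the calibration is good to about 2 mm. The wrist camera is an equidistant fisheye: a pixel r from the principal point sees the ray r / f radians off the axis. A picture is of the moment at which its call begins: read the wrist's pose just before it. get_calibration takes no time and is no camera call; for the wrist camera it gives the pose at the moment of the call.
- job.close_job(): hands the job in, once; it reports no verdict.
The state is a dict: "time": time; "joint_pos": joint angles; "joint_vel": joint speeds; "tau": joint torques, N m; "tcp_pos": TCP position; "ee_rot": TCP orientation; "ft_force": force on the tool from outside, world axes, zero at the start; "ft_torque": the same for the moment, N m; "gripper_width": opening from 0.0 (shut) to 1.0 (fully open).
Only numpy, scipy, OpenCV 4.12 (cv2) and the standard library are available. Lean on these libraries where they do the work, as an engineer would, in place of code of your own. Each camera call takes 0.05 s, during which the arm holds its last target.

### The job

Set every drive sled that is on the bench (two or three) flat on the apron of the transport rack and slide it into a rail bay of its own until the detent holds it at its home position; any free bay and either end first will do. Fit the loose lock lever fully down onto the rack's splined shaft, turned so that its bore matches the splines, and only when all sleds and the lever are home swing the lever (counterclockwise seen from above, towards the robot) all the way to its locked stop. Leave the other things on the bench where they are.

Things in the scene. Friction and masses are not known exactly. Their poses are not given: they have to be found in the camera images.
- rack: flat aluminium transport rack, fixed to the bench (place and yaw vary, within 0.12 rad of straight). Base plate 12 mm thick, from x -160 to +80 and y -168 to +168 mm of its origin, which lies on the bench. Three parallel rail bays run along its +x, open towards the robot (-x). A plate at its +y side (x -85 to +5, to y 263 mm) carries the spline shaft. A lock bar on the back edge is only an indicator
- apron (a point): centre of the plain apron in front of the bays, level with their floors, 12 mm above the bench; 125 mm before the bays' home line along the rack's x. Rack x -160 to -59 mm is apron. Axes as the rack's
- shaft (a joint): turn of the rack's spline shaft in rad about the upright axis, growing counterclockwise seen from above. Starts unlocked at 0 to 0.4; turns stiffly (about 0.2 Nm of friction, stays where it is left) as far as its locked stop at 1.45. Above 1.3 is locked
- shaft_seat (a point): on the shaft's axis, at the shoulder (flat top of a round boss 62 mm wide, 30 mm above the bench) on which the lever's hub must sit; turns with the shaft. A seated lever's arm points along this frame's +x: the rack's +y when the shaft is at 0, swinging towards the rack's -x (the robot) as it locks
- shaft_top (a point): top end of the spline shaft, 33 mm above the shoulder, same axes as shaft_seat. Three upright splines 8 mm wide reach 15 mm from the axis towards -x, +y and -y of this frame; the +x side is bare, so the section is a T. The top 3 mm are thinner: 5 mm wide, 13 mm reach
- lever: loose steel lock lever, 0.4 kg. Origin: centre of the hub's underside, z up, +x along the arm. Hub 48 x 48 mm, 30 mm tall, with a T-shaped bore through it: slots 11 mm wide reach 16.5 mm from the axis towards -x, +y and -y, none towards +x, so it fits the shaft one way only. Balances near x = 13 mm; lies flat on its hub at the start
- lever_arm (a point): on the lever's arm, 52 mm from the hub's axis, 23 mm above the hub's underside (mid height of the arm); axes as the lever's. The arm is a straight bar 16 mm wide (y), underside 16 and top 30 mm above the hub's underside, clear of the bench, reaching to x = 132 mm; on it an upright black knob 22 mm across at x = 121 mm, top at z = 66 mm
- bay1 (a point): home point of rail bay 1, the right-hand one seen from the robot (rack -y), on the channel floor 12 mm above the bench; axes as the rack's, a sled slides in along +x. A sled is home when its origin is here. Channel 81 mm wide between rails 19 mm wide, whose rounded noses begin 74.5 mm before this point. From 65 mm before it on, lips overhang each side by 6 mm
- bay2 (a point): home point of bay 2, the middle one, otherwise as bay1. In every bay the lips' undersides are 8.5 mm and their tops 12.5 mm above the channel floor. A fixed stop bar 14 mm high meets the sled 1.5 mm past home
- bay3 (a point): home point of bay 3, the left-hand one seen from the robot, otherwise as bay1. In the floor at each home point a sprung roller stands 3 mm proud (3 N presses it down, about 5 N of push rides over it); it drops into the groove under the sled at home and holds it
- sled_a: loose drive sled, 0.3 to 0.55 kg (two or three in a run, all alike). Origin: centre of underside, z up, x along it. Base 110 (x) by 78 mm, 6 thick, with a groove 12 mm wide across the underside at the middle. On it a dark drive 100 x 62 mm, top at z = 22 mm; on that, centred, an upright grip tab 50 mm long (x), 12 thick (y), top at z = 60 mm. Alike both ways round
- sled_b: loose drive sled, 0.3 to 0.55 kg (two or three in a run, all alike). Origin: centre of underside, z up, x along it. Base 110 (x) by 78 mm, 6 thick, with a groove 12 mm wide across the underside at the middle. On it a dark drive 100 x 62 mm, top at z = 22 mm; on that, centred, an upright grip tab 50 mm long (x), 12 thick (y), top at z = 60 mm. Alike both ways round
- sled_c: loose drive sled, 0.3 to 0.55 kg (two or three in a run, all alike). Origin: centre of underside, z up, x along it. Base 110 (x) by 78 mm, 6 thick, with a groove 12 mm wide across the underside at the middle. On it a dark drive 100 x 62 mm, top at z = 22 mm; on that, centred, an upright grip tab 50 mm long (x), 12 thick (y), top at z = 60 mm. Alike both ways round
- driver_a: not part of the job, leave it where it is: a green-handled screwdriver, 170 mm long
- driver_b: not part of the job, leave it where it is: a green-handled screwdriver, 200 mm long
- pot: not part of the job, leave it where it is: an open clear plastic pot, 80 mm wide, 65 mm tall
- bare_drive: not part of the job, leave it where it is: a bare 147 x 102 x 26 mm drive without a sled
- bit_case: not part of the job, leave it where it is: an open yellow bit case, 90 x 60 x 28 mm
- cleaner: not part of the job, leave it where it is: a closed white bottle, 56 mm wide, 130 mm tall
- dish: not part of the job, leave it where it is: a glass dish, 110 mm wide, 30 mm high

How it is judged:
By the outcome, as a careful person would: the job done as asked, in the order asked, and still so for the second after the job is handed in, with the robot touching nothing.
Of sled_a, sled_b, sled_c only 2 to 3 are there at a start; the rules pass over those that are not, and their reading is None.
At some moment in a run one of sled_a, sled_b, sled_c, lever may be knocked a few centimetres aside while the robot is not near it.
Once in a run the grip may slacken for a moment while it holds something.
It also fails if it takes over 210 s, if anything falls off the work surface, if the arm or the gripper's body presses on something with over 40 N, if the wrist force passes 120 N, or if a joint passes its speed limit or range.

## Working session

There is one attempt and no reset: what is moved stays moved. The work goes in short steps, Python scripts to look and compute and a tool call to move; the robot and the scene stay as the last step left them, time stands still between calls to the robot, and variables do not carry over. Pictures are saved under pics/ and viewed, and the job is handed in when it is done.

Besides the shell and the picture viewer there is one more tool, called after ">>>" as a command line: name --argument value ..., lists and objects as JSON in quotes. move_arm: Moves the arm, as the interface text tells. Its arguments: {"type":"object","properties":{"plan":{"type":"array","items":{"type":"array"}},"force":{"type":"number"}},"required":["plan"]}

```bash
ls; mkdir -p pics
python3 - <<'E'
from cell import read_state, optics, job
import cv2
print(read_state())
for n in ["scene","top","wrist"]:
    c=optics.get_calibration(n); print(n,c)
    cv2.imwrite(f"pics/{n}0.png",optics.grab_frame(n)[:,:,::-1])
E
```

```text
pics
{'time': 0.0, 'joint_pos': array([ 5.74084158e+01,  1.64540962e+01,  9.04232842e+01, -1.83586788e-03,
        7.32564770e+01, -8.59549533e+00]), 'joint_vel': array([-0.03195996, -0.05079483,  0.03007868, -0.05783494, -0.04862011,
       -0.09274479]), 'tau': array([-4.75488123e-04, -4.05978870e+01, -2.92628431e+01, -2.04720304e-04,
        5.90621246e-03,  5.08745089e-06]), 'tcp_pos': array([274.15513617, 616.13080627, 240.93499882]), 'ee_rot': array([-1.79981731e+02,  1.32616499e-01,  6.60044632e+01]), 'ft_force': array([-3.61354764e-02, -7.71594172e-01, -6.71990235e-04]), 'ft_torque': array([0.01775312, 0.00978591, 0.01209635]), 'gripper_width': 1.0051112537930555}
scene {'camera_matrix': array([[463.21293499,   0.        , 320.0655568 ],
       [  0.        , 463.21293499, 241.07022489],
       [  0.        ,   0.        ,   1.        ]]), 'T': array([[ 1.54583717e-02, -6.46245545e-01,  7.62972958e-01,
         1.38416642e+03],
       [ 9.99873496e-01,  1.28497184e-02, -9.37430718e-03,
         3.18428566e+00],
       [-3.74588343e-03,  7.63021350e-01,  6.46362428e-01,
      
[... 456 characters left out ...]
],
       [ 2.72031423e-03,  2.02720408e-01,  9.79232882e-01,
         1.77278178e+03],
       [ 0.00000000e+00,  0.00000000e+00,  0.00000000e+00,
         1.00000000e+00]])}
wrist {'camera_matrix': array([[371.64829954,   0.        , 319.01113678],
       [  0.        , 371.64829954, 232.42869221],
       [  0.        ,   0.        ,   1.        ]]), 'T': array([[ 4.07028140e-01, -8.65112958e-01, -2.93100090e-01,
         1.98352545e+02],
       [ 9.13409957e-01,  3.84371684e-01,  1.33942747e-01,
         6.48906169e+02],
       [-3.21623146e-03, -3.22239008e-01,  9.46652881e-01,
         3.72756227e+02],
       [ 0.00000000e+00,  0.00000000e+00,  0.00000000e+00,
         1.00000000e+00]])}
```

View pics/top0.png

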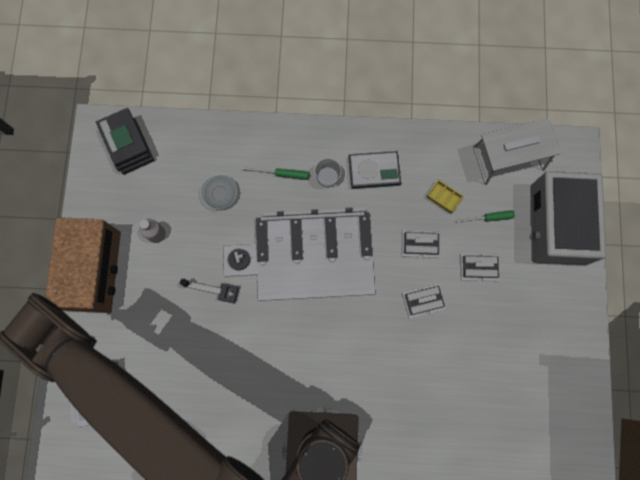

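View pics/scene0.png

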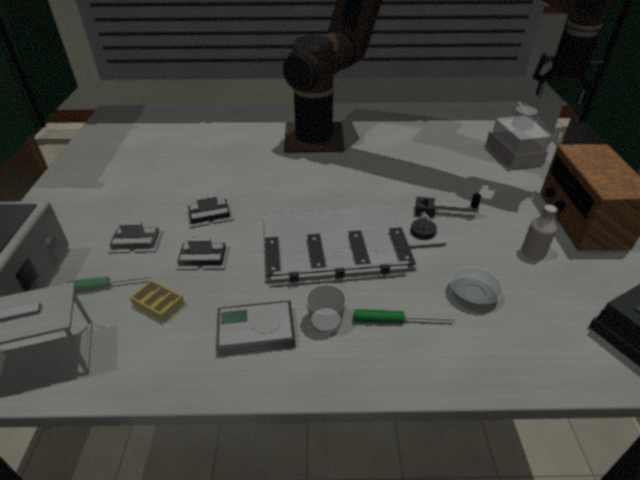

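View pics/wrist0.png

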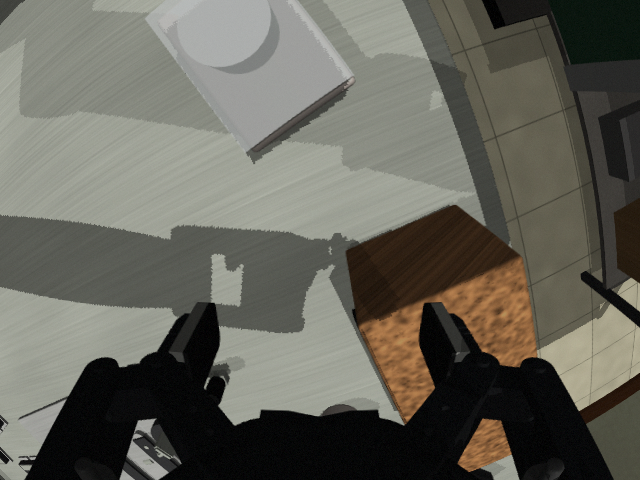

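```bash
cat > h.py <<'E'
from cell import read_state, optics, job
import cv2, numpy as np
from scipy.spatial.transform import Rotation as R
def ray(cal,u,v,fish):
    K=cal["camera_matrix"];T=cal["T"]
    a=(u-K[0,2])/K[0,0];b=(v-K[1,2])/K[1,1]
    if fish:
        r=np.hypot(a,b); s=np.sin(r)/r if r>1e-9 else 1
        d=np.array([a*s,-b*s,-np.cos(r)])
    else: d=np.array([a,-b,-1.])
    return T[:3,3],T[:3,:3]@d
def unproj(cal,u,v,z,fish=False):
    o,d=ray(cal,u,v,fish); return (o+d*(z-o[2])/d[2])
def proj(cal,P,fish=False):
    K=cal["camera_matrix"];T=cal["T"]
    P=np.atleast_2d(P); q=(P-T[:3,3])@T[:3,:3]
    x,y,z=q[:,0],-q[:,1],-q[:,2]
    if fish:
        rr=np.hypot(x,y); th=np.arctan2(rr,z); x=th*x/rr;y=th*y/rr
    else: x=x/z;y=y/z
    return np.c_[K[0,0]*x+K[0,2],K[1,1]*y+K[1,2]]
def rz(a):
    c,s=np.cos(a),np.sin(a); return np.array([[c,-s,0],[s,c,0],[0,0,1.]])
def frame(name,pose,pts):
    x,y,z,a=pose; return np.asarray(pts,float)@rz(a).T+[x,y,z]
def snap(name,f):
    cal=optics.get_calibration(name); im=optics.grab_frame(name)[:,:,::-1].copy()
    cv2.imwrite(f"pics/{f}.png",im); np.save(f"pics/{f}.npy",cal,allow_pickle=True); return cal,im
def load(f):
    return np.load(f"pics/{f}.npy",allow_pickle=True).item(), cv2.imread(f"pics/{f}.png")
E
python3 - <<'E'
from h import *
cal=optics.get_calibration("top")
for n,u,v,z in [("s1",421,243,6),("s2",480,267,6),("s3",425,300,6),("lever",229,293,30),("knob",184,283,66),("shaft",239,259,60),("rackFL",258,300,12),("rackFR",375,294,12),("BL",256,214,12),("BR",370,211,12)]:
    print(n,unproj(cal,u,v,z).round())
im=cv2.imread("pics/top0.png")
cv2.imwrite("pics/topc.png",cv2.resize(im[190:320,170:390],None,fx=3.6,fy=3.6,interpolation=cv2.INTER_CUBIC))
cv2.imwrite("pics/topd.png",cv2.resize(im[220:325,390:510],None,fx=5,fy=5,interpolation=cv2.INTER_CUBIC))
E
```

```text
s1 [ 585. -263.    6.]
s2 [ 522. -435.    6.]
s3 [ 419. -277.    6.]
lever [410. 280.  30.]
knob [428. 402.  66.]
shaft [504. 255.  60.]
rackFL [396. 199.  12.]
rackFR [ 429. -133.   12.]
BL [648. 222.  12.]
BR [ 673. -111.   12.]
```

View pics/topc.png

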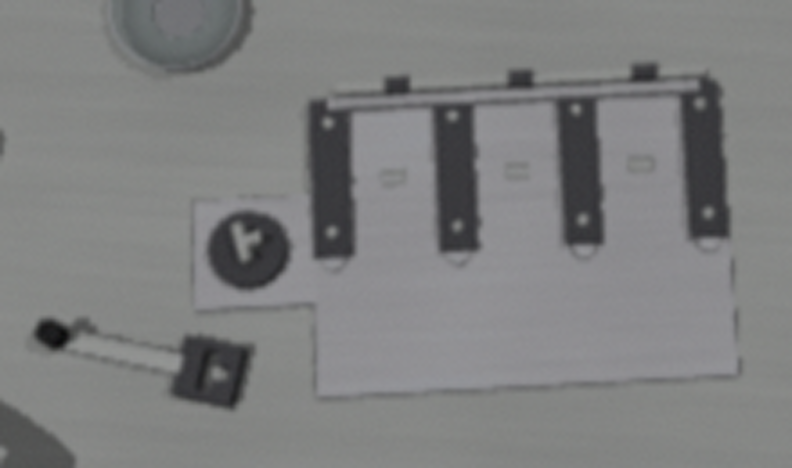

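View pics/topd.png

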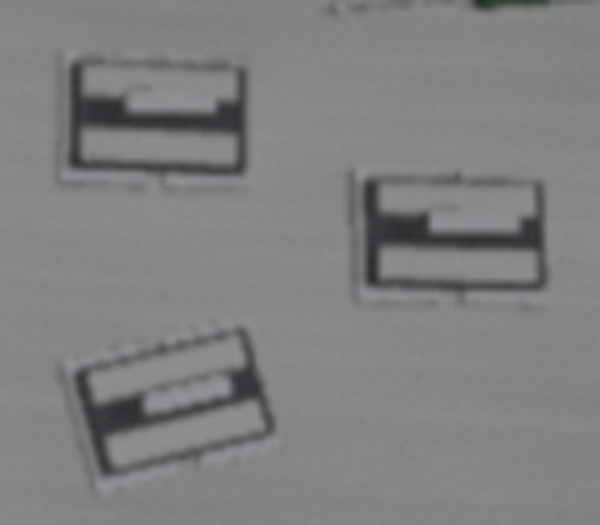

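>>> move_arm --plan '[[[10,-30,20],[0,0,4],85],[[23,-65,30],[0,0,8],85],[[36,-100,40],[0,0,12],85],[[50,-140,60],[0,0,16],85],[[64,-180,80],[0,0,20],85],[[79,-220,90],[0,0,24],85],[[93,-260,90],[0,0,26],85],[[107,-300,90],[0,0,28],85],[[121,-340,90],[0,0,29.7],85],[[136,-380,90],[0,0,29.7],85],[[150,-420,90],[0,0,29.7],85],[[164,-460,90],[0,0,29.7],85],[[178,-500,90],[0,0,29.7],85],[[192,-535,90],[0,0,29.7],85],[[200,-560,90],[0,0,29.7],85],[[206,-567,90],[0,0,29.7],85],[[206,-567,90],[0,0,29.7],85],[[206,-567,90],[0,0,29.7],85],[[206,-567,90],[0,0,29.7],85]]'

```text
time: 1.73
tcp_pos: [480.0, 50.8, 332.1]
ee_rot: [-180.0, -0.0, 95.8]
ft_force: [0.2, 0.4, 0.1]
gripper_width: 0.996
```

Run:
```python
from h import *
s=read_state();print(s['time'],s['tcp_pos'],s['ee_rot'],s['joint_pos'].round(1))
snap("wrist","w1");snap("top","t1")
```

```text
1.7333 [480.00033168  50.81656352 332.09517646] [-1.79964128e+02 -3.84641501e-02  9.57786365e+01] [  -6.   -11.9  110.2    0.    81.7 -101.8]
```

View pics/w1.png

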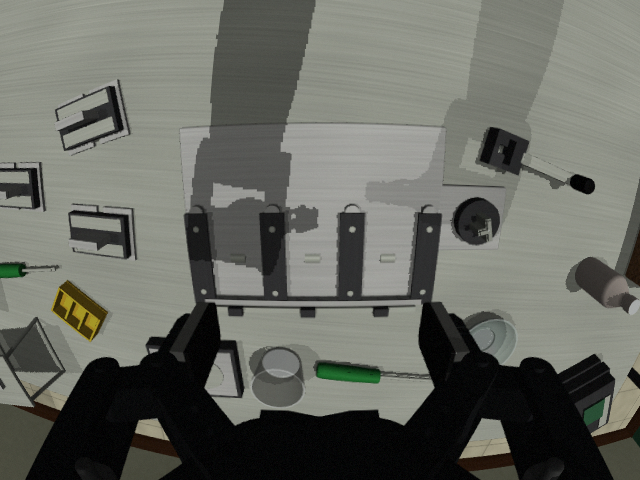

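Run:
```python
from h import *
c,im=load("w1")
cv2.imwrite("pics/w1a.png",cv2.resize(im[110:320,170:450],None,fx=2.8,fy=2.8,interpolation=cv2.INTER_CUBIC))
cv2.imwrite("pics/w1b.png",cv2.resize(im[110:260,430:610],None,fx=4,fy=4,interpolation=cv2.INTER_CUBIC))
cv2.imwrite("pics/w1c.png",cv2.resize(im[70:270,0:150],None,fx=3,fy=3,interpolation=cv2.INTER_CUBIC))
```

```text
(no output)
```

View pics/w1a.png

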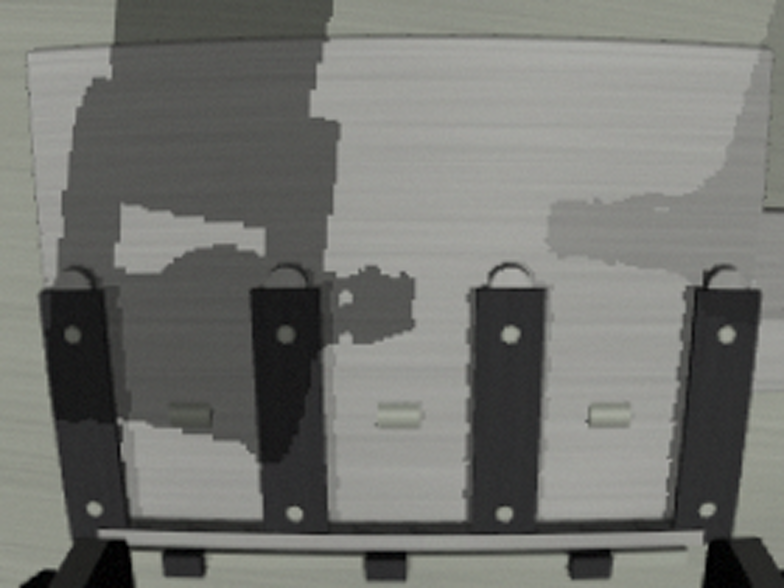

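View pics/w1b.png

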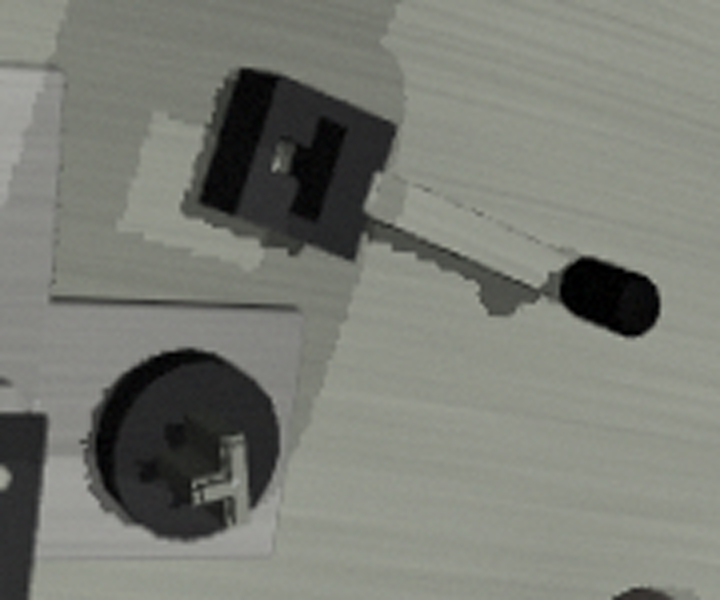

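View pics/w1c.png

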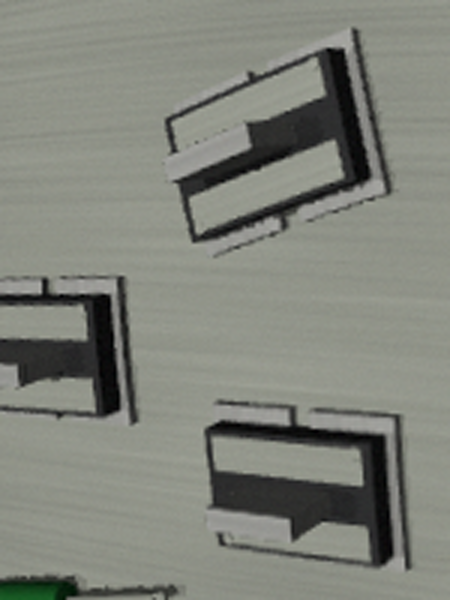

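```bash
cat > fit.py <<'E'
from h import *
from scipy.optimize import least_squares
def fit(cal,fish,obj,px,x0,z0=0.):
    obj=np.array(obj,float);px=np.array(px,float)
    f=lambda p:(proj(cal,frame('',(p[0],p[1],z0,p[2]),obj),fish)-px).ravel()
    r=least_squares(f,x0,x_scale=[1,1,.01]); return r.x,f(r.x).reshape(-1,2)
def cr(pts,s,ox,oy): return [((x+.5)/s-.5+ox,(y+.5)/s-.5+oy) for x,y in pts]
E
python3 - <<'E'
from fit import *
np.set_printoptions(suppress=True,precision=2)
c,_=load("w1")
obj=[(-160,-168,12),(-160,168,12),(15.5,-100,15),(15.5,0,15),(15.5,100,15),(-49.5,-50,24.5),(-49.5,50,24.5)]
px=cr([(27,50),(772,48),(190,415),(399,415),(610,414),(285.5,290),(509,289.5)],2.8,170,110)
r,e=fit(c,True,obj,px,[572,49,.1]);print("rack",r,np.degrees(r[2]));print(e)
# lever
px=cr([(275,75),(397,127),(355,260),(238,213)],4,430,110)
# hub arm toward +x
obj=[(-24,-24,30),(24,-24,30),(24,24,30),(-24,24,30)]
l,e=fit(c,True,obj,px,[410,280,1.45]);print("lever",l,np.degrees(l[2]));print(e)
# shaft T top at z63
px=cr([(232,437),(240,522),(195,492)],4,430,110)
obj=[(0,-13,63),(0,13,63),(-13,0,63)]
s,e=fit(c,True,obj,px,[504,255,1.9]);print("shaft",s,np.degrees(s[2]));print(e)
px=cr([(197,443)],4,430,110)[0];print(unproj(c,*px,30,True))
for n,P in [("bosscentre rack frame",s)]:
    d=rz(-r[2])@np.array([s[0]-r[0],s[1]-r[1],0]);print(n,d)
# sleds: drive top corners, tab
def rp(p):return cr([p],3,0,70)[0]
print("s1 tab",[unproj(c,*rp(p),60,True) for p in [(208,510),(292,520),(290,542),(210,530)]])
print("s1 drive",[unproj(c,*rp(p),22,True) for p in [(207,430),(384,437),(385,565),(222,545)]])
print("s3 tab",[unproj(c,*rp(p),60,True) for p in [(165,155),(247,123),(250,148),(170,180)]])
print("s3 drive",[unproj(c,*rp(p),22,True) for p in [(166,118),(328,48),(368,182),(195,240)]])
# top view
ct,_=load("t1"); ct=optics.get_calibration("top")
px=cr([(318,397),(740,375),(392,177),(516,171),(641,164)],3.6,170,190)
obj=[(-160,168,12),(-160,-168,12),(15.5,100,15),(15.5,0,15),(15.5,-100,15)]
r,e=fit(ct,False,obj,px,[572,49,.1]);print("rack top",r,np.degrees(r[2]));print(e)
E
```

```text
rack [570.71  49.39   0.1 ] 5.781413424303685
[[-1.09 -0.5 ]
 [ 1.06 -0.87]
 [-0.46  0.48]
 [-0.06  0.87]
 [ 0.18  0.89]
 [-0.47 -0.26]
 [ 0.81 -0.18]]
lever [411.83 288.03  -1.04] -59.61427884193903
[[ 21.78  -0.03]
 [-39.01  -0.28]
 [-17.79   1.36]
 [ 40.81  -0.12]]
shaft [510.74 251.96   4.85] 278.04244685269197
[[-4.41  1.66]
 [-8.46  0.66]
 [13.15 -2.26]]
[506.63 260.92  30.  ]
bosscentre rack frame [-39.26 207.58   0.  ]
s1 tab [array([ 578.54, -284.94,   60.  ]), array([ 577.89, -235.71,   60.  ]), array([ 588.66, -238.26,   60.  ]), array([ 588.41, -285.34,   60.  ])]
s1 drive [array([ 553.46, -310.23,   22.  ]), array([ 548.28, -204.82,   22.  ]), array([ 611.88, -209.6 ,   22.  ]), array([ 613.7, -309.2,   22. ])]
s3 tab [array([ 418.07, -297.62,   60.  ]), array([ 405.77, -250.88,   60.  ]), array([ 416.24, -249.  ,   60.  ]), array([ 429.01, -294.62,   60.  ])]
s3 drive [array([ 402.46, -329.07,   22.  ]), array([ 374.37, -234.38,   22.  ]), array([ 433.52, -210.7 ,   22.  ]), array([ 460.58, -310.51,   22.  ])]
rack top [571.34  49.72   0.1 ] 5.87927049339508
[[-0.43  0.52]
 [ 0.04  0.12]
 [ 0.26 -0.13]
 [ 0.24 -0.32]
 [-0.11 -0.23]]
```

Run:
```python
from fit import *
np.set_printoptions(suppress=True,precision=2)
c,_=load("w1")
px=cr([(275,75),(397,127),(355,260),(238,213)],4,430,110)
obj=[(-24,24,30),(24,24,30),(24,-24,30),(-24,-24,30)]
l,e=fit(c,True,obj,px,[410,280,1.45]);print("lever",l,np.degrees(l[2]));print(e)
px=cr([(232,437),(240,522),(195,492)],4,430,110)
obj=[(0,13,63),(0,-13,63),(-13,0,63)]
s,e=fit(c,True,obj,px,[504,255,1.9]);print("shaft",s,np.degrees(s[2]));print(e)
d=rz(-.1018)@np.array([s[0]-571,s[1]-49.5,0]);print(d)
```

```text
lever [411.9  285.82   1.42] 81.175600821573
[[ 0.97 -0.38]
 [ 0.11 -0.89]
 [-0.26  0.33]
 [-0.77  0.91]]
shaft [508.61 260.18   1.92] 110.24388148641358
[[-0.24  1.  ]
 [-0.39 -0.69]
 [ 0.6  -0.35]]
[-40.66 215.93   0.  ]
```

>>> move_arm --plan '[[[8,-24,-5],[0,0,-7],85],[[16,-48,-15],[0,0,-14],85],[[24,-72,-30],[0,0,-21],85],[[32,-96,-45],[0,0,-28],85],[[40,-120,-60],[0,0,-35],85],[[48,-144,-75],[0,0,-42],85],[[56,-168,-90],[0,0,-49],85],[[64,-192,-105],[0,0,-56],85],[[72,-216,-120],[0,0,-63],85],[[80,-240,-135],[0,0,-70],85],[[88,-264,-150],[0,0,-77],85],[[96,-288,-160],[0,0,-84],85],[[101,-305,-175],[0,0,-90],85],[[102.5,-309.7,-182],[0,0,-93.7],85],[[102.5,-309.7,-182],[0,0,-93.7],85],[[102.5,-309.7,-182],[0,0,-93.7],85]]'

```text
time: 3.17
tcp_pos: [583.1, -258.6, 149.8]
ee_rot: [-179.9, 0.1, 2.2]
ft_force: [-0.2, 1.4, 0.2]
gripper_width: 0.998
```

Run:
```python
from h import *
s=read_state();print(s['time'],s['tcp_pos'],s['ee_rot'],s['joint_pos'].round(1))
snap("wrist","w2");snap("top","t2")
c,im=load("t2"); cv2.imwrite("pics/t2c.png",cv2.resize(im[190:330,180:520],None,fx=2.3,fy=2.3,interpolation=cv2.INTER_CUBIC))
```

```text
3.1667 [ 583.0825171  -258.63275527  149.76673836] [-1.79933905e+02  6.63625922e-02  2.18541708e+00] [-33.   16.8  99.9   0.   63.3 -35.2]
```

View pics/w2.png

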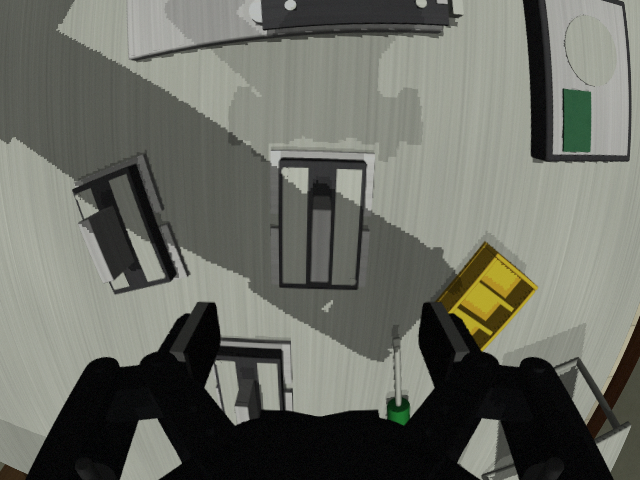

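View pics/t2c.png

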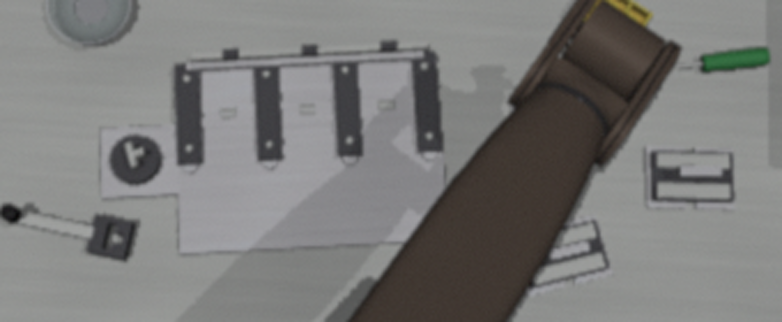

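Run:
```python
from fit import *
np.set_printoptions(suppress=True,precision=2)
c,_=load("w2")
print(proj(c,[[583,-259,z] for z in (150,60,22,0)],True))
# image up = +y, right=+x ; sled yaw ~ +92 => sled +x up, +y left
px=[(279.5,158),(367,160),(360,289),(277,288),(271,149),(376,151)]
obj=[(50,31,22),(50,-31,22),(-50,-31,22),(-50,31,22),(55,39,6),(55,-39,6)]
l,e=fit(c,True,obj,px,[583,-259,1.6]);print("s1",l,np.degrees(l[2]));print(e)
```

```text
[[318.96 317.67]
 [319.31 242.19]
 [319.39 224.15]
 [319.43 215.74]]
s1 [ 584.29 -261.15    1.58] 90.50889013242957
[[-0.44  0.16]
 [ 0.19  0.82]
 [-1.56 -0.43]
 [ 2.62 -1.53]
 [-0.25 -0.36]
 [-0.52  0.82]]
```

>>> move_arm --force 60 --plan '[[[1,-1,-25],[0,0,-1],85],[[1,-2,-50],[0,0,-1],85],[[1,-2,-75],[0,0,-1],85],[[1,-2,-95],[0,0,-1],85],[[1,-2,-108],[0,0,-1],85],[[1,-2,-109],[0,0,-1],85],[[1,-2,-109],[0,0,-1],5],[[1,-2,-109],[0,0,-1],5],[[1,-2,-109],[0,0,-1],5],[[1,-2,-109],[0,0,-1],5],[[1,-2,-109],[0,0,-1],5],[[1,-2,-109],[0,0,-1],5],[[1,-2,-109],[0,0,-1],5],[[1,-2,-109],[0,0,-1],5],[[1,-2,-109],[0,0,-1],5]]'

```text
time: 4.52
tcp_pos: [584.4, -262.4, 42.3]
ee_rot: [180.0, -0.1, 1.0]
ft_force: [-1.1, 0.3, 5.3]
gripper_width: 0.127
```

>>> move_arm --plan '[[[0,0,15],[0,0,0],5],[[0,0,40],[0,0,0],5],[[0,0,70],[0,0,0],5],[[-8,10,75],[0,0,7],5],[[-17,25,75],[0,0,14],5],[[-25,40,75],[0,0,21],5],[[-34,55,75],[0,0,28],5],[[-43,70,75],[0,0,35],5],[[-52,85,75],[0,0,42],5],[[-60,100,75],[0,0,49],5],[[-69,115,75],[0,0,56],5],[[-78,130,75],[0,0,63],5],[[-87,145,75],[0,0,70],5],[[-96,160,70],[0,0,77],5],[[-104,175,60],[0,0,84],5],[[-112,190,50],[0,0,91],5],[[-118,200,40],[0,0,94.8],5],[[-118,200,35],[0,0,94.8],5],[[-118,200,35],[0,0,94.8],5],[[-118,200,35],[0,0,94.8],5]]'

```text
time: 6.18
tcp_pos: [466.1, -62.4, 76.4]
ee_rot: [-180.0, 0.0, 95.7]
ft_force: [0.5, 0.1, -3.2]
gripper_width: 0.128
```

Run:
```python
from h import *
s=read_state();print(s['time'],s['tcp_pos'],s['ee_rot'],s['joint_pos'].round(1),s['gripper_width'])
c,im=snap("wrist","w3")
cv2.imwrite("pics/w3a.png",cv2.resize(im[150:400,180:480],None,fx=2.4,fy=2.4,interpolation=cv2.INTER_CUBIC))
```

```text
6.1833 [466.1439971  -62.41018656  76.37684823] [-1.79995384e+02  1.21471051e-02  9.57168842e+01] [ -20.     2.6  125.3   -0.    52.1 -115.7] 0.1284901954228225
```

View pics/w3.png

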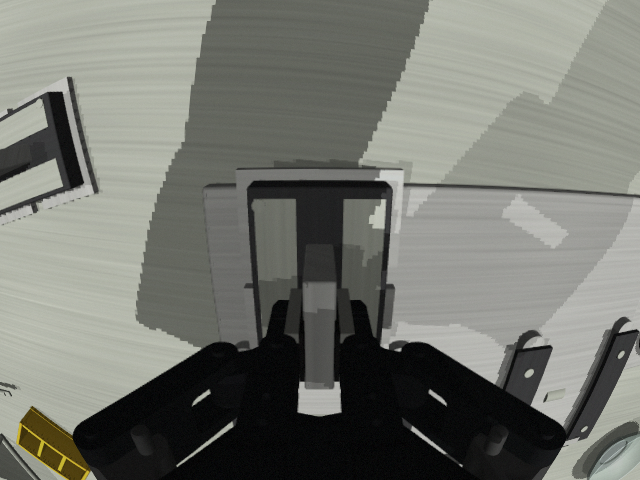

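View pics/w3a.png

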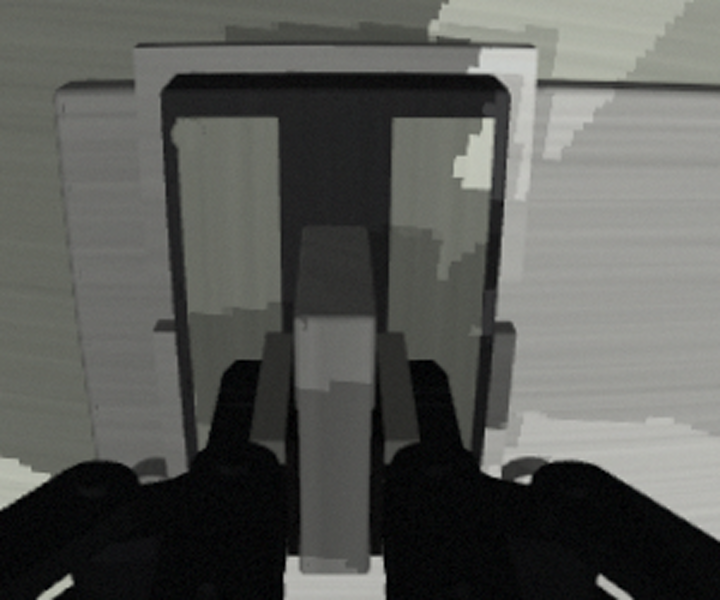

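```bash
cat > rack.py <<'E'
from fit import *
RP=(571.0,49.6,0.1018)
def r2w(p): return frame('',(RP[0],RP[1],0,RP[2]),p)
def w2r(p): return (np.array(p,float)-[RP[0],RP[1],0])@rz(RP[2])
E
python3 - <<'E'
from rack import *
np.set_printoptions(suppress=True,precision=2)
c,_=load("w3")
S=(466.1,-62.4,35,np.radians(5.75))
print(proj(c,frame('',S,[(-55,39,6),(-55,-39,6),(-50,31,22),(-50,-31,22),(0,39,6),(0,-39,6),(-25,0,60)]),True))
print(proj(c,r2w([(-59,-150,12),(-59,-50,12),(-59,-150,20),(-59,-50,20),(-160,-168,12)]),True))
print(w2r([466.1,-62.4,0]))
E
```

```text
[[406.63 173.82]
 [237.77 173.81]
 [396.17 191.58]
 [248.86 191.6 ]
 [398.81 281.54]
 [245.26 281.73]
 [323.42 287.33]]
[[245.65 339.71]
 [399.91 339.17]
 [243.52 346.9 ]
 [402.22 346.33]
 [200.62 185.42]]
[-115.74 -100.76    0.  ]
```

>>> move_arm --plan '[[[0,0.7,-8],[0,0,0.1],5],[[0,0.7,-16],[0,0,0.1],5],[[0,0.7,-21],[0,0,0.1],5],[[0,0.7,-23],[0,0,0.1],5],[[0,0.7,-24],[0,0,0.1],5],[[0,0.7,-24],[0,0,0.1],5],[[0,0.7,-24],[0,0,0.1],5]]'

```text
time: 6.82
tcp_pos: [466.2, -61.8, 54.2]
ee_rot: [-179.9, -0.0, 95.9]
ft_force: [-7.8, 1.3, 13.0]
gripper_width: 0.127
```

Run:
```python
from rack import *
s=read_state();print(s['time'],s['tcp_pos'],s['ee_rot'],s['ft_force'],s['gripper_width'],w2r(s['tcp_pos']))
c,im=snap("wrist","w4")
cv2.imwrite("pics/w4a.png",cv2.resize(im[150:400,180:480],None,fx=2.6,fy=2.4,interpolation=cv2.INTER_CUBIC))
```

```text
6.8167 [466.17131338 -61.76756881  54.19608598] [-1.79867693e+02 -2.10455164e-02  9.58996837e+01] [-7.84085319  1.25760086 13.03046965] 0.12692074650994703 [-115.60362006 -100.13786471   54.19608598]
```

View pics/w4a.png

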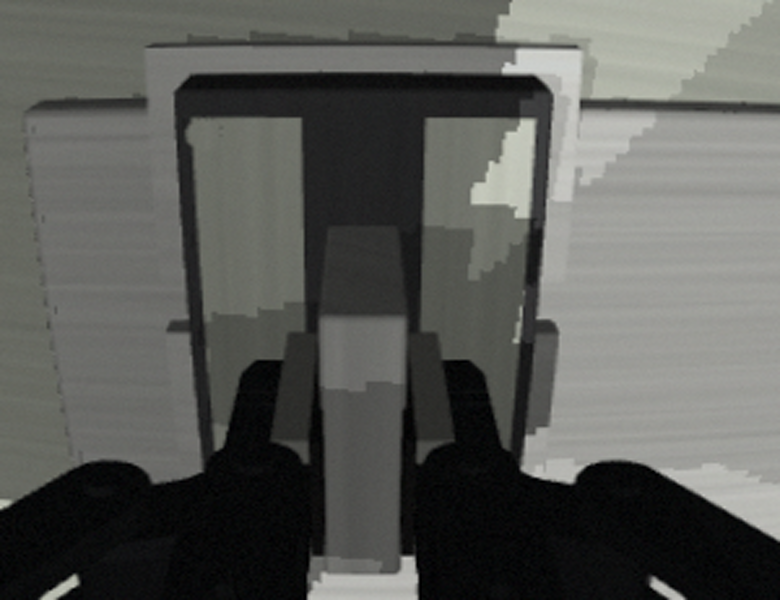

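>>> move_arm --force 40 --plan '[[[0,0,1],[0,0,0],5],[[5,0.5,1],[0,0,0],5],[[10,1,1],[0,0,0],5],[[15,1.5,1],[0,0,0],5],[[20,2,1],[0,0,0],5],[[25,2.5,1],[0,0,0],5],[[30,3,1],[0,0,0],5],[[30,3,1],[0,0,0],5]]'

```text
time: 7.53
tcp_pos: [496.2, -58.5, 54.2]
ee_rot: [-179.9, -0.0, 95.9]
ft_force: [-5.2, 1.2, 9.0]
gripper_width: 0.128
```

Run:
```python
from rack import *
s=read_state();print(s['time'],s['tcp_pos'],s['ee_rot'],s['ft_force'],s['ft_torque'],s['gripper_width'],w2r(s['tcp_pos']))
c,im=snap("wrist","w5")
```

```text
7.5333 [496.17439065 -58.51770568  54.22821632] [-1.79872288e+02 -2.97918421e-02  9.59062950e+01] [-5.15354659  1.20630873  8.95685855] [ 0.18592799  0.62388455 -0.06497117] 0.12762720279023704 [-85.42560819 -99.95386717  54.22821632]
```

View pics/w5.png

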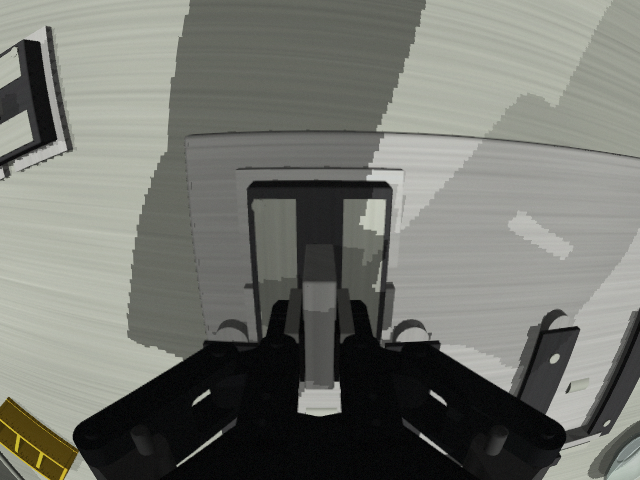

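>>> move_arm --plan '[[[8,0.8,0.5],[0,0,0],5],[[16,1.6,0.5],[0,0,0],5],[[24,2.4,0.5],[0,0,0],5],[[32,3.3,0.5],[0,0,0],5],[[40,4.1,0.5],[0,0,0],5],[[48,4.9,0.5],[0,0,0],5],[[56,5.7,0.5],[0,0,0],5],[[64,6.5,0.5],[0,0,0],5],[[72,7.3,0.5],[0,0,0],5],[[80,8.2,0.5],[0,0,0],5],[[86,8.8,0.5],[0,0,0],5],[[90,9.2,0.5],[0,0,0],5],[[90,9.2,0.5],[0,0,0],5]]'

```text
time: 8.67
tcp_pos: [586.6, -49.4, 54.3]
ee_rot: [-179.9, -0.0, 95.9]
ft_force: [-3.7, 0.6, 4.8]
gripper_width: 0.13
```

Run:
```python
from rack import *
s=read_state();print(s['time'],s['tcp_pos'],s['ee_rot'],s['ft_force'],s['ft_torque'],s['gripper_width'],w2r(s['tcp_pos']))
c,im=snap("wrist","w6")
```

```text
8.6667 [586.56581474 -49.36336891  54.26544314] [-1.79940196e+02 -1.94510670e-03  9.59066851e+01] [-3.67082531  0.58524205  4.76729979] [0.04580739 0.43409075 0.00790207] 0.12953033196094643 [   5.42814896 -100.03288546   54.26544314]
```

View pics/w6.png

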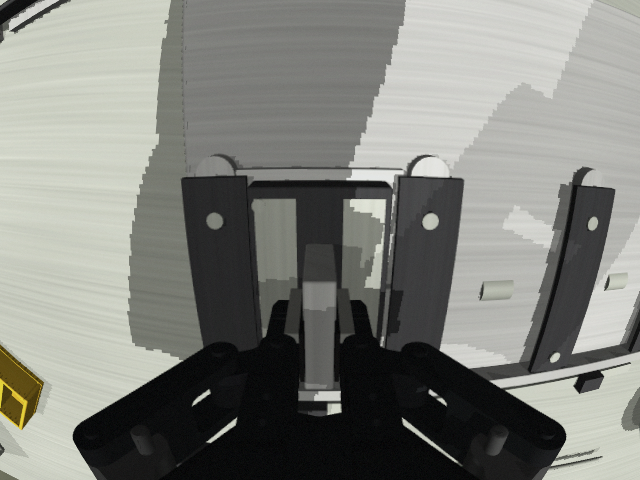

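>>> move_arm --plan '[[[3,0.3,0],[0,0,0],5],[[6,0.6,0],[0,0,0],5],[[8,0.8,0],[0,0,0],5],[[9,0.9,0],[0,0,0],5],[[10,1,0],[0,0,0],5],[[10,1,0],[0,0,0],5]]'

```text
time: 9.22
tcp_pos: [596.1, -48.4, 54.3]
ee_rot: [-180.0, 0.0, 95.9]
ft_force: [-3.5, -0.9, 4.8]
gripper_width: 0.126
```

>>> move_arm --plan '[[[1,0.1,0],[0,0,0],5],[[2,0.2,0],[0,0,0],5],[[3,0.3,0],[0,0,0],5],[[3,0.3,0],[0,0,0],5]]'

```text
time: 9.55
tcp_pos: [598.9, -48.1, 54.3]
ee_rot: [-179.9, 0.0, 95.9]
ft_force: [-4.9, -1.0, 6.9]
gripper_width: 0.13
```

Run:
```python
from rack import *
s=read_state();print(s['time'],s['tcp_pos'],s['ft_force'],s['gripper_width'],w2r(s['tcp_pos']))
c,im=snap("wrist","w7")
```

```text
9.55 [598.85088812 -48.10708766  54.25898284] [-4.94906207 -1.04232502  6.86482675] 0.13015206582050762 [  17.77728936 -100.03156967   54.25898284]
```

View pics/w7.png

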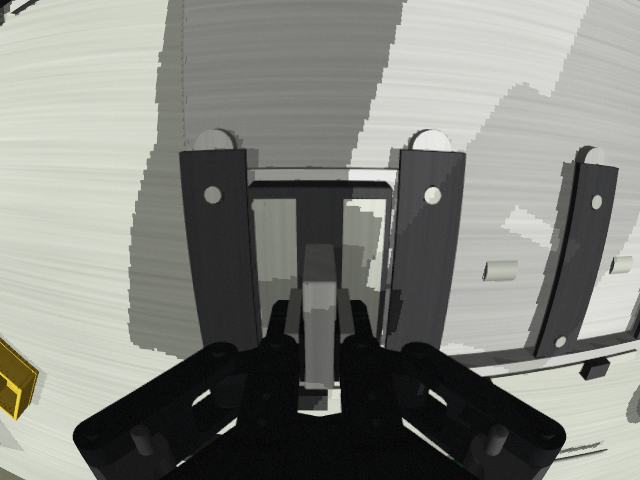

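```bash
cat >> rack.py <<'E'
def meas(f,pts):
    c,_=load(f)
    for (u,v,z) in pts: print((u,v,z),w2r(unproj(c,u,v,z,True)).round(1))
E
python3 - <<'E'
from rack import *
meas("w7",[(320,169,18),(290,169,18),(213,150.5,24.5),(432,151,24.5),(500,270,15),(622,265,15)])
E
```

```text
(320, 169, 18) [ -38.9 -101.2   18. ]
(290, 169, 18) [ -39.  -114.9   18. ]
(213, 150.5, 24.5) [ -49.1 -148.8   24.5]
(432, 151, 24.5) [-49.1 -51.1  24.5]
(500, 270, 15) [14.3 -1.9 15. ]
(622, 265, 15) [15.1 98.5 15. ]
```

>>> move_arm --plan '[[[1,0.1,0],[0,0,0],5],[[2,0.2,0],[0,0,0],5],[[2,0.2,0],[0,0,0],5]]'

```text
time: 9.85
tcp_pos: [599.4, -48.1, 54.4]
ee_rot: [-179.7, -0.0, 95.9]
ft_force: [-10.1, -1.1, 10.9]
gripper_width: 0.13
```

Run:
```python
from rack import *
s=read_state();print(s['time'],s['tcp_pos'],s['ft_force'],s['gripper_width'],w2r(s['tcp_pos']))
c,im=snap("wrist","w8")
```

```text
9.85 [599.41831864 -48.0545217   54.43565824] [-10.06938316  -1.12022611  10.91187799] 0.12998429506697096 [  18.34712419 -100.03694056   54.43565824]
```

View pics/w8.png

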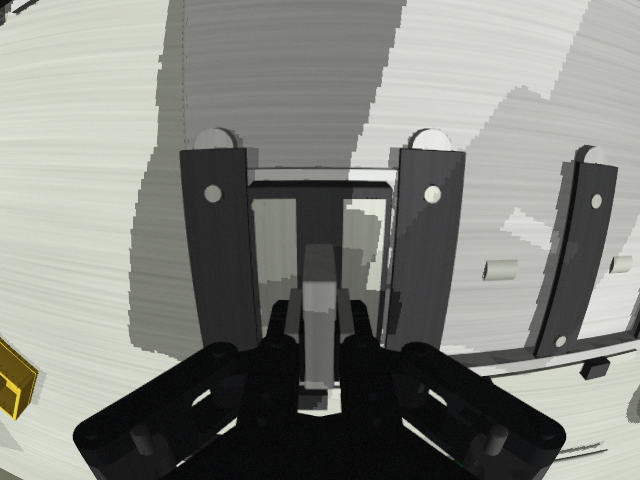

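>>> move_arm --plan '[[[-2,-0.2,0],[0,0,0],5],[[-3.3,-0.3,0],[0,0,0],5],[[-3.3,-0.3,0],[0,0,0],5],[[-3.3,-0.3,0],[0,0,0],30],[[-3.3,-0.3,0],[0,0,0],40],[[-3.3,-0.3,0],[0,0,0],40],[[-3.3,-0.3,30],[0,0,0],40],[[-3.3,-0.3,60],[0,0,0],40],[[-3.3,-0.3,90],[0,0,0],60],[[-3.3,-0.3,100],[0,0,0],85],[[-3.3,-0.3,100],[0,0,0],85],[[-3.3,-0.3,100],[0,0,0],85],[[-3.3,-0.3,100],[0,0,0],85]]'

```text
time: 10.98
tcp_pos: [596.3, -47.6, 151.4]
ee_rot: [-179.8, -0.1, 95.9]
ft_force: [0.5, -0.2, 0.2]
gripper_width: 0.995
```

Run:
```python
from rack import *
s=read_state();print(s['time'],s['tcp_pos'],s['ft_force'],s['gripper_width'],w2r(s['tcp_pos']))
c,im=snap("wrist","w9")
```

```text
10.9833 [596.2822389  -47.59937711 151.37213231] [ 0.51104466 -0.24942355  0.18381524] 0.9951772220774104 [ 15.27353413 -99.26545053 151.37213231]
```

View pics/w9.png

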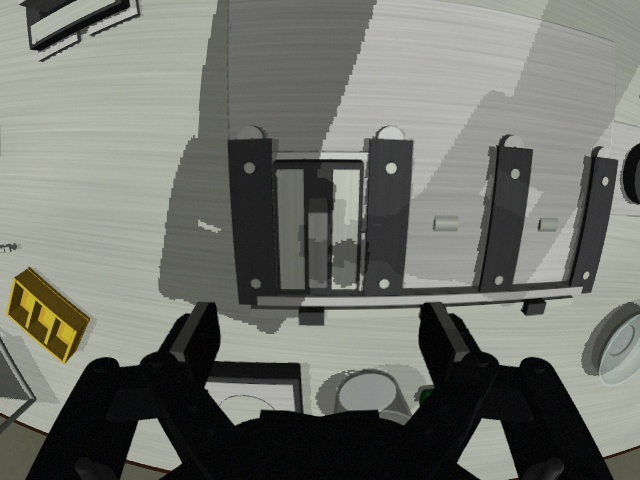

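Run:
```python
from rack import *
c,im=load("w9")
cv2.imwrite("pics/w9a.png",cv2.resize(im[120:320,220:420],None,fx=3,fy=3,interpolation=cv2.INTER_CUBIC))
```

```text
(no output)
```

View pics/w9a.png

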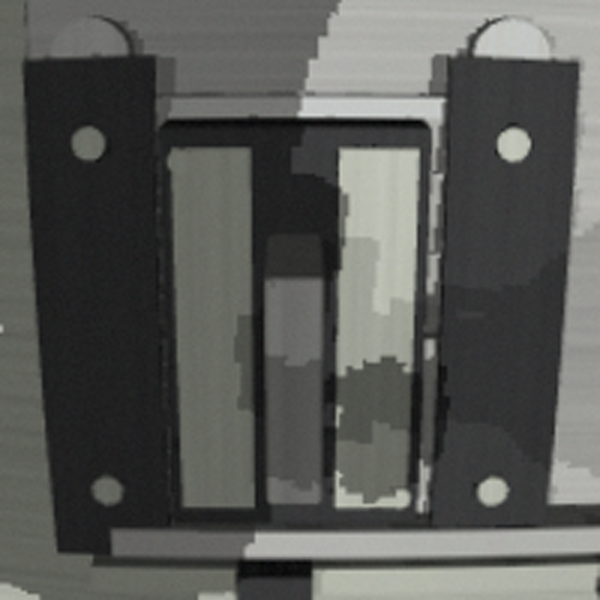

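Run:
```python
from rack import *
P=cr([(300,96),(100,59),(510,58),(300,119),(300,511)],3,220,120)
meas("w9",[(P[0][0],P[0][1],18),(P[1][0],P[1][1],24.5),(P[2][0],P[2][1],24.5),(P[3][0],P[3][1],34),(P[4][0],P[4][1],34)])
```

```text
(319.6666666666667, 151.66666666666666, 18) [ -39.1 -100.3   18. ]
(253.0, 139.33333333333334, 24.5) [ -49.1 -146.8   24.5]
(389.66666666666663, 139.0, 24.5) [-49.5 -51.4  24.5]
(319.6666666666667, 159.33333333333334, 34) [ -35.6 -100.3   34. ]
(319.6666666666667, 290.0, 34) [  62.  -100.2   34. ]
```

>>> move_arm --plan '[[[-10,-12,0],[0,0,-6],85],[[-24,-30,0],[0,0,-13],85],[[-38,-48,0],[0,0,-20],85],[[-53,-66,0],[0,0,-27],85],[[-68,-84,0],[0,0,-34],85],[[-83,-102,0],[0,0,-41],85],[[-98,-121,0],[0,0,-48],85],[[-113,-140,0],[0,0,-55],85],[[-128,-160,0],[0,0,-62],85],[[-144,-180,0],[0,0,-69],85],[[-160,-200,0],[0,0,-75],85],[[-173,-216,0],[0,0,-79],85],[[-180,-224,0],[0,0,-80.3],85],[[-180,-224,0],[0,0,-80.3],85],[[-180,-224,0],[0,0,-80.3],85]]'

```text
time: 12.28
tcp_pos: [417.3, -271.5, 152.7]
ee_rot: [-179.9, 0.0, 15.6]
ft_force: [0.4, 0.4, 1.1]
gripper_width: 0.999
```

Run:
```python
from rack import *
s=read_state();print(s['time'],s['tcp_pos'],s['ee_rot'],s['joint_pos'].round(1))
c,im=snap("wrist","w10")
```

```text
12.2833 [ 417.25881021 -271.48622489  152.71557333] [-1.79878672e+02  3.54121146e-02  1.56146186e+01] [-44.8  -0.6 119.2   0.   61.5 -60.4]
```

View pics/w10.png

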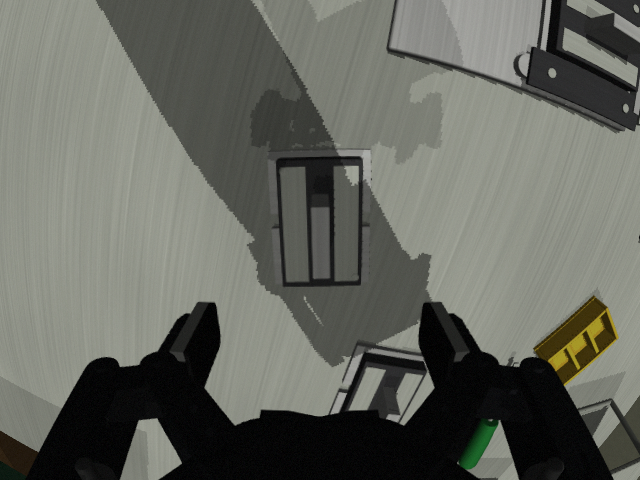

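Run:
```python
from fit import *
np.set_printoptions(suppress=True,precision=2)
c,im=load("w10")
px=[(276.5,158),(362.5,157),(361,284.5),(282.5,286),(269,150),(371,150)]
obj=[(50,31,22),(50,-31,22),(-50,-31,22),(-50,31,22),(55,39,6),(55,-39,6)]
l,e=fit(c,True,obj,px,[418,-272,1.84]);print("s3",l,np.degrees(l[2]));print(e)
```

```text
s3 [ 418.39 -273.09    1.86] 106.37816955758588
[[-0.21  0.81]
 [ 1.01  0.68]
 [-0.37  0.37]
 [-0.06 -0.19]
 [-1.05 -0.15]
 [ 0.66 -1.5 ]]
```

>>> move_arm --force 60 --plan '[[[1,-1,-25],[0,0,0.8],85],[[1,-1,-50],[0,0,0.8],85],[[1,-1,-75],[0,0,0.8],85],[[1,-1,-98],[0,0,0.8],85],[[1,-1,-111],[0,0,0.8],85],[[1,-1,-112.5],[0,0,0.8],85],[[1,-1,-112.5],[0,0,0.8],5],[[1,-1,-112.5],[0,0,0.8],5],[[1,-1,-112.5],[0,0,0.8],5],[[1,-1,-112.5],[0,0,0.8],5],[[1,-1,-112.5],[0,0,0.8],5],[[1,-1,-112.5],[0,0,0.8],5],[[1,-1,-112.5],[0,0,0.8],5],[[1,-1,-112.5],[0,0,0.8],5]]'

```text
time: 13.5
tcp_pos: [419.0, -273.4, 42.2]
ee_rot: [179.9, -0.0, 16.4]
ft_force: [-1.8, 0.8, 5.6]
gripper_width: 0.131
```

>>> move_arm --plan '[[[0,0,15],[0,0,0],5],[[0,0,40],[0,0,0],5],[[2,8,70],[0,0,3],5],[[4,28,75],[0,0,9],5],[[7,50,75],[0,0,15],5],[[10,75,75],[0,0,21],5],[[13,100,75],[0,0,27],5],[[16,125,75],[0,0,33],5],[[19,150,75],[0,0,40],5],[[22,175,75],[0,0,47],5],[[24,200,75],[0,0,54],5],[[27,225,75],[0,0,61],5],[[30,250,75],[0,0,68],5],[[33,275,70],[0,0,74],5],[[36,297,60],[0,0,79],5],[[37,309,50],[0,0,79.5],5],[[37,311.2,40],[0,0,79.5],5],[[37,311.2,35],[0,0,79.5],5],[[37,311.2,35],[0,0,79.5],5],[[37,311.2,35],[0,0,79.5],5]]'

```text
time: 15.17
tcp_pos: [455.1, 37.6, 75.6]
ee_rot: [-179.9, -0.0, 95.8]
ft_force: [-0.5, -0.5, -5.0]
gripper_width: 0.13
```

Run:
```python
from rack import *
s=read_state();print(s['time'],s['tcp_pos'],s['ee_rot'],s['gripper_width'],w2r(s['tcp_pos']))
c,im=snap("wrist","w11")
```

```text
15.1667 [455.10472562  37.59607626  75.62985081] [-1.79907458e+02 -7.70152909e-03  9.58372606e+01] 0.13023767162118896 [-116.51515743   -0.164006     75.62985081]
```

View pics/w11.png

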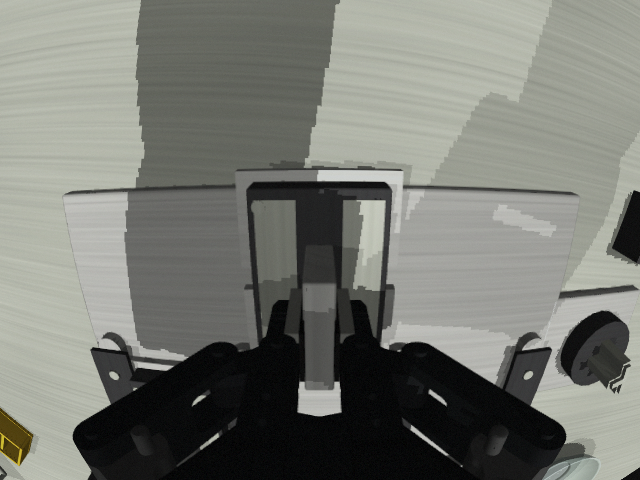

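>>> move_arm --force 50 --plan '[[[0,0,-8],[0,0,0],5],[[0,0,-16],[0,0,0],5],[[0,0,-21],[0,0,0],5],[[0,0,-23],[0,0,0],5],[[0,0,-23],[0,0,0],5],[[5,0.5,-22.5],[0,0,0],5],[[10,1,-22.5],[0,0,0],5],[[15,1.5,-22.5],[0,0,0],5],[[20,2,-22.5],[0,0,0],5],[[25,2.5,-22.5],[0,0,0],5],[[30,3,-22.5],[0,0,0],5],[[30,3,-22.5],[0,0,0],5]]'

```text
time: 16.22
tcp_pos: [487.1, 41.1, 54.2]
ee_rot: [179.9, 0.0, 95.9]
ft_force: [-1.5, -0.6, 0.6]
gripper_width: 0.124
```

Run:
```python
from rack import *
s=read_state();print(s['time'],s['tcp_pos'],s['ee_rot'],s['ft_force'],s['gripper_width'],w2r(s['tcp_pos']))
c,im=snap("wrist","w12")
```

```text
16.2167 [487.10989796  41.06155663  54.22125306] [1.79877652e+02 2.87757623e-02 9.58960905e+01] [-1.48283341 -0.59833522  0.56019462] 0.12448869435981105 [-8.43235037e+01  3.10310643e-02  5.42212531e+01]
```

View pics/w12.png

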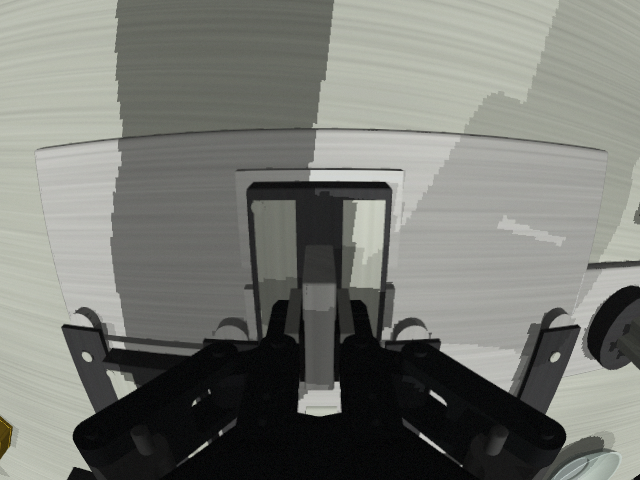

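>>> move_arm --plan '[[[8,0.8,-0.5],[0,0,0],5],[[16,1.6,-0.5],[0,0,0],5],[[24,2.4,-0.5],[0,0,0],5],[[32,3.3,-0.5],[0,0,0],5],[[40,4.1,-0.5],[0,0,0],5],[[48,4.9,-0.5],[0,0,0],5],[[56,5.7,-0.5],[0,0,0],5],[[64,6.5,-0.5],[0,0,0],5],[[72,7.3,-0.5],[0,0,0],5],[[80,8.2,-0.5],[0,0,0],5],[[88,9,-0.5],[0,0,0],5],[[94,9.6,-0.5],[0,0,0],5],[[97,9.9,-0.5],[0,0,0],5],[[99,10.1,-0.5],[0,0,0],5],[[99,10.1,-0.5],[0,0,0],5],[[99,10.1,-0.5],[0,0,0],5]]'

```text
time: 17.6
tcp_pos: [584.7, 51.3, 54.2]
ee_rot: [-179.9, -0.0, 95.9]
ft_force: [-3.7, -0.0, 5.8]
gripper_width: 0.129
```

>>> move_arm --plan '[[[1,0.1,0],[0,0,0],5],[[2,0.2,0],[0,0,0],5],[[3,0.3,0],[0,0,0],5],[[3,0.3,0],[0,0,0],5]]'

```text
time: 17.93
tcp_pos: [587.7, 51.6, 54.2]
ee_rot: [-180.0, -0.0, 95.9]
ft_force: [-5.6, 0.2, 6.7]
gripper_width: 0.13
```

Run:
```python
from rack import *
s=read_state();print(s['time'],s['tcp_pos'],s['ee_rot'],s['ft_force'],s['gripper_width'],w2r(s['tcp_pos']))
c,im=snap("wrist","w13")
```

```text
17.9333 [587.71839396  51.58356766  54.24469961] [-1.79951840e+02 -1.94193046e-03  9.59059474e+01] [-5.62404733  0.16809077  6.68080382] 0.12956333418520918 [16.83341898  0.274304   54.24469961]
```

View pics/w13.png

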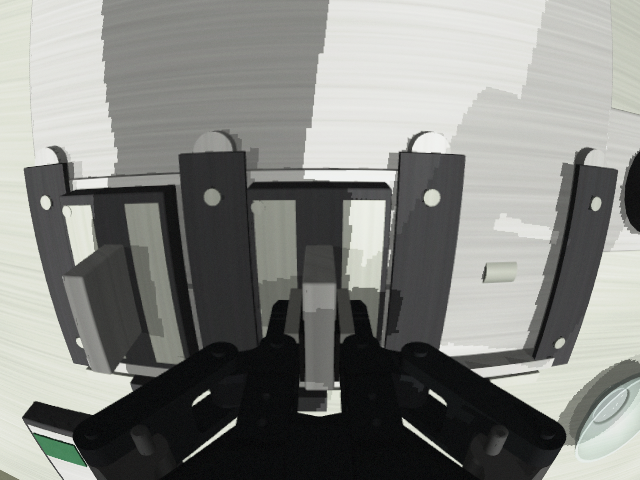

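>>> move_arm --plan '[[[1,0.1,0],[0,0,0],5],[[2,0.2,0],[0,0,0],5],[[3,0.3,0],[0,0,0],5],[[3,0.3,0],[0,0,0],5]]'

```text
time: 18.32
tcp_pos: [588.8, 51.7, 54.4]
ee_rot: [-179.6, -0.0, 95.9]
ft_force: [-11.6, -1.1, 11.0]
gripper_width: 0.13
```

Run:
```python
from rack import *
s=read_state();print(s['time'],s['tcp_pos'],s['ft_force'],w2r(s['tcp_pos']))
meas("w13",[(320,169,18),(213,153.5,24.5),(432,154,24.5)])
```

```text
18.3167 [588.81654719  51.74449983  54.44950449] [-11.55949111  -1.05682885  10.96507517] [17.94224152  0.32280399 54.44950449]
(320, 169, 18) [-39.9  -0.9  18. ]
(213, 153.5, 24.5) [-48.7 -48.6  24.5]
(432, 154, 24.5) [-48.7  49.2  24.5]
```

>>> move_arm --plan '[[[-2,-0.2,0],[0,0,0],5],[[-3.6,-0.4,0],[0,0,0],5],[[-3.6,-0.4,0],[0,0,0],5],[[-3.6,-0.4,0],[0,0,0],30],[[-3.6,-0.4,0],[0,0,0],40],[[-3.6,-0.4,0],[0,0,0],40],[[-3.6,-0.4,30],[0,0,0],40],[[-3.6,-0.4,60],[0,0,0],40],[[-3.6,-0.4,90],[0,0,0],60],[[-3.6,-0.4,100],[0,0,0],85],[[-3.6,-0.4,100],[0,0,0],85],[[-3.6,-0.4,100],[0,0,0],85],[[-3.6,-0.4,100],[0,0,0],85]]'

```text
time: 19.4
tcp_pos: [585.6, 51.6, 150.9]
ee_rot: [-179.8, -0.0, 95.9]
ft_force: [-0.8, -0.5, -0.0]
gripper_width: 0.994
```

Run:
```python
from rack import *
s=read_state();print(s['time'],s['tcp_pos'],s['ft_force'],s['gripper_width'],w2r(s['tcp_pos']))
c,im=snap("wrist","w14")
cv2.imwrite("pics/w14a.png",cv2.resize(im[120:320,200:420],None,fx=3,fy=3,interpolation=cv2.INTER_CUBIC))
c,im=snap("top","t14"); cv2.imwrite("pics/t14c.png",cv2.resize(im[190:330,180:520],None,fx=2.3,fy=2.3,interpolation=cv2.INTER_CUBIC))
```

```text
19.4 [585.64026643  51.62488696 150.89093319] [-0.81948159 -0.54179161 -0.01699176] 0.9941846907377271 [ 14.77024927   0.52659756 150.89093319]
```

View pics/w14a.png

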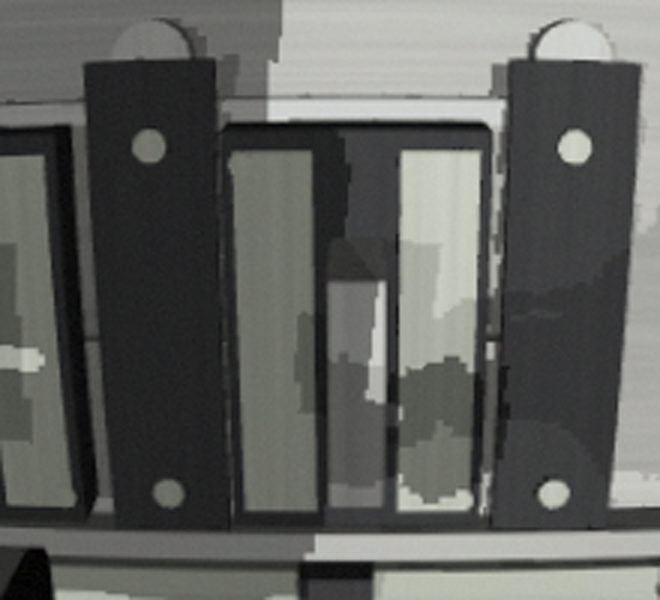

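View pics/t14c.png

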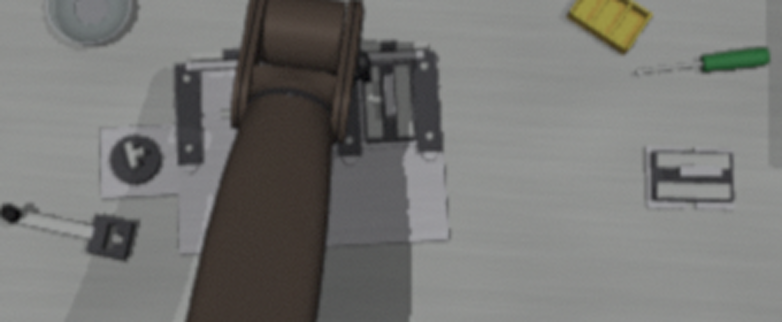

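Run:
```python
from rack import *
P=cr([(350,97),(150,62),(570,61)],3,200,120)
meas("w14",[(*P[0],18),(*P[1],24.5),(*P[2],24.5)])
c=optics.get_calibration("top")
px=cr([(372,180),(543,180),(545,286),(370,286)],5,390,220)
obj=[(50,-31,22),(-50,-31,22),(-50,31,22),(50,31,22)]
l,e=fit(c,False,obj,px,[522,-435,1.57]);print("s2",l,np.degrees(l[2]));print(e)
```

```text
(316.3333333333333, 152.0, 18) [-39.4  -2.9  18. ]
(249.66666666666666, 140.33333333333334, 24.5) [-49.  -49.4  24.5]
(389.66666666666663, 140.0, 24.5) [-49.3  48.3  24.5]
s2 [ 522.30013728 -433.69855687    1.60358565] 91.87868961288157
[[-0.69490698 -0.33747406]
 [-0.12521872  0.16391378]
 [ 0.41569984  0.33633049]
 [ 0.39869574 -0.16887307]]
```

>>> move_arm --plan '[[[-3,-20,10],[0,0,-6],85],[[-8,-50,20],[0,0,-12],85],[[-13,-84,20],[0,0,-19],85],[[-18,-118,20],[0,0,-26],85],[[-22,-152,20],[0,0,-33],85],[[-26,-186,20],[0,0,-40],85],[[-30,-220,20],[0,0,-47],85],[[-34,-254,20],[0,0,-54],85],[[-39,-288,20],[0,0,-61],85],[[-43,-322,20],[0,0,-68],85],[[-48,-356,10],[0,0,-75],85],[[-52,-390,10],[0,0,-82],85],[[-57,-424,5],[0,0,-88],85],[[-61,-455,0],[0,0,-92],85],[[-64,-475,0],[0,0,-93.9],85],[[-65,-485.5,0],[0,0,-93.9],85],[[-65,-485.5,0],[0,0,-93.9],85],[[-65,-485.5,0],[0,0,-93.9],85]]'

```text
time: 21.0
tcp_pos: [521.8, -433.3, 152.1]
ee_rot: [-179.9, 0.1, 2.0]
ft_force: [1.0, 0.9, 0.1]
gripper_width: 0.997
```

Run:
```python
from rack import *
s=read_state();print(s['time'],s['tcp_pos'],s['ee_rot'],s['joint_pos'].round(1))
c,im=snap("wrist","w15")
```

```text
21.0 [ 521.81841229 -433.25928057  152.13763886] [-1.79881792e+02  6.04033482e-02  2.02026884e+00] [-48.3  21.4  93.7   0.   64.9 -50.3]
```

View pics/w15.png

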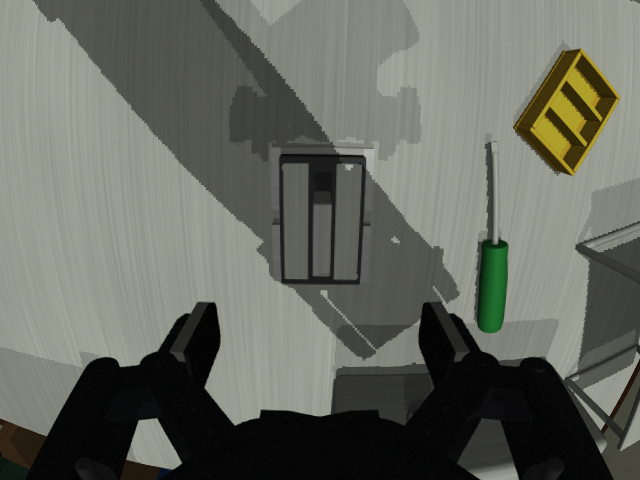

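Run:
```python
from fit import *
np.set_printoptions(suppress=True,precision=2)
c,im=load("w15")
px=[(280,156),(366,156),(360.5,283.5),(282,283.5),(272,147),(375,147)]
obj=[(50,31,22),(50,-31,22),(-50,-31,22),(-50,31,22),(55,39,6),(55,-39,6)]
l,e=fit(c,True,obj,px,[522,-433,1.6]);print("s2",l,np.degrees(l[2]));print(e)
```

```text
s2 [ 524.  -433.4    1.6] 91.52959287949048
[[-0.64 -0.51]
 [ 0.87  0.35]
 [ 0.42  0.49]
 [ 0.4  -0.11]
 [-1.04 -0.56]
 [-0.01  0.47]]
```

>>> move_arm --force 60 --plan '[[[2,0,-25],[0,0,-0.4],85],[[2,0,-50],[0,0,-0.4],85],[[2,0,-75],[0,0,-0.4],85],[[2,0,-98],[0,0,-0.4],85],[[2,0,-111],[0,0,-0.4],85],[[2,0,-112],[0,0,-0.4],85],[[2,0,-112],[0,0,-0.4],5],[[2,0,-112],[0,0,-0.4],5],[[2,0,-112],[0,0,-0.4],5],[[2,0,-112],[0,0,-0.4],5],[[2,0,-112],[0,0,-0.4],5],[[2,0,-112],[0,0,-0.4],5],[[2,0,-112],[0,0,-0.4],5],[[2,0,-112],[0,0,-0.4],5]]'

```text
time: 22.22
tcp_pos: [524.5, -434.5, 42.5]
ee_rot: [179.9, -0.1, 1.6]
ft_force: [0.2, 0.9, 3.6]
gripper_width: 0.13
```

>>> move_arm --plan '[[[0,0,20],[0,0,0],5],[[0,0,50],[0,0,0],5],[[-3,20,80],[0,0,5],5],[[-7,50,85],[0,0,11],5],[[-12,85,85],[0,0,17],5],[[-17,120,85],[0,0,23],5],[[-22,155,85],[0,0,29],5],[[-26,190,85],[0,0,35],5],[[-31,225,85],[0,0,41],5],[[-36,260,85],[0,0,47],5],[[-41,295,85],[0,0,53],5],[[-46,330,85],[0,0,59],5],[[-50,365,85],[0,0,65],5],[[-55,400,85],[0,0,71],5],[[-60,435,85],[0,0,77],5],[[-65,470,80],[0,0,83],5],[[-70,505,70],[0,0,88],5],[[-74,540,60],[0,0,92],5],[[-77,562,50],[0,0,94.3],5],[[-78.7,571.6,40],[0,0,94.3],5]]'

```text
time: 23.88
tcp_pos: [443.3, 140.2, 79.6]
ee_rot: [-179.9, -0.1, 96.1]
ft_force: [0.1, 0.3, -3.0]
gripper_width: 0.129
```

>>> move_arm --plan '[[[0,0,-5],[0,0,0],5],[[0,0,-5],[0,0,0],5],[[0,0,-5],[0,0,0],5]]'

```text
time: 24.13
tcp_pos: [445.2, 136.7, 75.7]
ee_rot: [-179.9, 0.0, 95.8]
ft_force: [0.9, -0.4, -4.0]
gripper_width: 0.133
```

Run:
```python
from rack import *
s=read_state();print(s['time'],s['tcp_pos'],s['ee_rot'],s['gripper_width'],w2r(s['tcp_pos']))
c,im=snap("wrist","w16")
```

```text
24.1333 [445.16448026 136.7450207   75.74885358] [-1.79923485e+02  2.78880751e-02  9.58378725e+01] 0.1325197236313378 [-116.32800242   99.4817999    75.74885358]
```

View pics/w16.png

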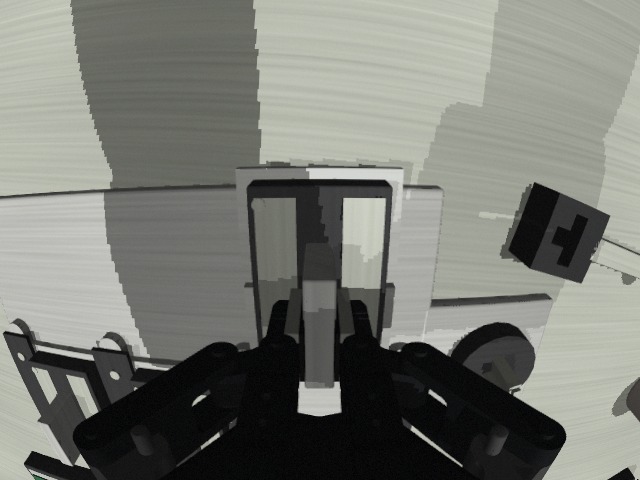

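>>> move_arm --force 50 --plan '[[[0,0.4,-8],[0,0,0],5],[[0,0.4,-16],[0,0,0],5],[[0,0.4,-21],[0,0,0],5],[[0,0.4,-23],[0,0,0],5],[[0,0.4,-23],[0,0,0],5],[[5,0.9,-23],[0,0,0],5],[[10,1.4,-23],[0,0,0],5],[[15,1.9,-23],[0,0,0],5],[[20,2.4,-23],[0,0,0],5],[[25,2.9,-23],[0,0,0],5],[[30,3.4,-23],[0,0,0],5],[[30,3.4,-23],[0,0,0],5]]'

```text
time: 25.18
tcp_pos: [476.4, 140.9, 54.4]
ee_rot: [180.0, 0.0, 95.9]
ft_force: [-1.8, -0.9, 5.8]
gripper_width: 0.129
```

Run:
```python
from rack import *
s=read_state();print(s['time'],s['tcp_pos'],s['ee_rot'],s['ft_force'],s['gripper_width'],w2r(s['tcp_pos']))
c,im=snap("wrist","w17")
```

```text
25.1833 [476.37202705 140.9066086   54.44362886] [1.79970556e+02 3.41766859e-03 9.58804782e+01] [-1.84897063 -0.92901873  5.83695041] 0.1289330865619947 [-84.85910339 100.45039876  54.44362886]
```

View pics/w17.png

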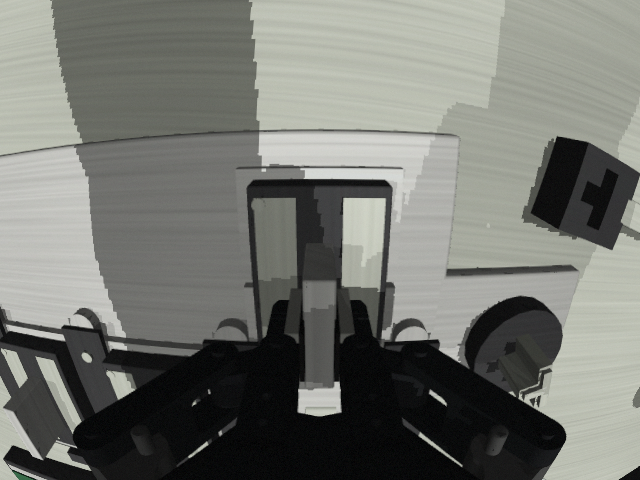

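>>> move_arm --plan '[[[8,0.8,0],[0,0,0],5],[[16,1.6,0],[0,0,0],5],[[24,2.4,0],[0,0,0],5],[[32,3.2,0],[0,0,0],5],[[40,4,0],[0,0,0],5],[[48,4.8,0],[0,0,0],5],[[56,5.6,0],[0,0,0],5],[[64,6.4,0],[0,0,0],5],[[72,7.2,0],[0,0,0],5],[[80,8,0],[0,0,0],5],[[88,8.8,0],[0,0,0],5],[[94,9.4,0],[0,0,0],5],[[97,9.7,0],[0,0,0],5],[[99,9.9,0],[0,0,0],5],[[99,9.9,0],[0,0,0],5],[[99,9.9,0],[0,0,0],5]]'

```text
time: 26.57
tcp_pos: [574.1, 150.8, 54.5]
ee_rot: [-179.9, 0.0, 95.9]
ft_force: [-6.6, -0.9, 7.8]
gripper_width: 0.131
```

>>> move_arm --plan '[[[1,0.1,0],[0,0,0],5],[[2,0.2,0],[0,0,0],5],[[3,0.3,0],[0,0,0],5],[[4,0.4,0],[0,0,0],5],[[4,0.4,0],[0,0,0],5]]'

```text
time: 26.98
tcp_pos: [578.5, 151.2, 54.5]
ee_rot: [-180.0, -0.0, 95.9]
ft_force: [-4.2, -0.1, 6.8]
gripper_width: 0.128
```

Run:
```python
from rack import *
s=read_state();print(s['time'],s['tcp_pos'],s['ee_rot'],s['ft_force'],s['gripper_width'],w2r(s['tcp_pos']))
c,im=snap("wrist","w18")
```

```text
26.9833 [578.47207494 151.22043617  54.48665657] [-1.79953249e+02 -8.15595202e-04  9.58898448e+01] [-4.23482375 -0.07023038  6.84821649] 0.12777682276014454 [ 17.76049268 100.33498817  54.48665657]
```

View pics/w18.png

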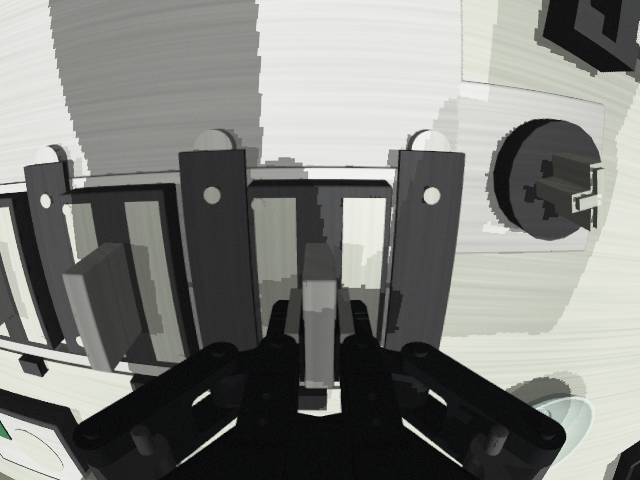

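>>> move_arm --plan '[[[1,0.1,0],[0,0,0],5],[[2,0.2,0],[0,0,0],5],[[2,0.2,0],[0,0,0],5]]'

```text
time: 27.28
tcp_pos: [579.2, 151.3, 54.6]
ee_rot: [-179.7, 0.0, 95.9]
ft_force: [-8.4, -0.6, 10.1]
gripper_width: 0.125
```

Run:
```python
from rack import *
s=read_state();print(s['time'],s['tcp_pos'],s['ft_force'],w2r(s['tcp_pos']))
meas("w18",[(320,167,18),(213,151,24.5),(432,151,24.5)])
```

```text
27.2833 [579.24727773 151.32405004  54.55973738] [-8.41609298 -0.59324615 10.0796853 ] [ 18.54221182 100.3592862   54.55973738]
(320, 167, 18) [-39.8  99.2  18. ]
(213, 151, 24.5) [-48.9  51.5  24.5]
(432, 151, 24.5) [-49.1 149.3  24.5]
```

>>> move_arm --plan '[[[-2,-0.2,0],[0,0,0],5],[[-3.1,-0.3,0],[0,0,0],5],[[-3.1,-0.3,0],[0,0,0],5],[[-3.1,-0.3,0],[0,0,0],30],[[-3.1,-0.3,0],[0,0,0],40],[[-3.1,-0.3,0],[0,0,0],40],[[-3.1,-0.3,30],[0,0,0],40],[[-3.1,-0.3,60],[0,0,0],40],[[-3.1,-0.3,90],[0,0,0],60],[[-3.1,-0.3,115],[0,0,0],85],[[-3.1,-0.3,115],[0,0,0],85],[[-3.1,-0.3,115],[0,0,0],85],[[-3.1,-0.3,115],[0,0,0],85]]'

```text
time: 28.37
tcp_pos: [576.4, 151.2, 167.1]
ee_rot: [-179.9, 0.0, 95.9]
ft_force: [-0.3, 0.5, -1.0]
gripper_width: 0.994
```

Run:
```python
from rack import *
s=read_state();print(s['time'],s['tcp_pos'],s['ft_force'],s['gripper_width'],w2r(s['tcp_pos']))
c,im=snap("wrist","w19")
cv2.imwrite("pics/w19a.png",cv2.resize(im[110:310,190:430],None,fx=3,fy=3,interpolation=cv2.INTER_CUBIC))
```

```text
28.3667 [576.38960553 151.17696765 167.05915504] [-0.29881994  0.4634525  -0.96377046] 0.994055814033449 [ 15.68438706 100.5033741  167.05915504]
```

View pics/w19.png

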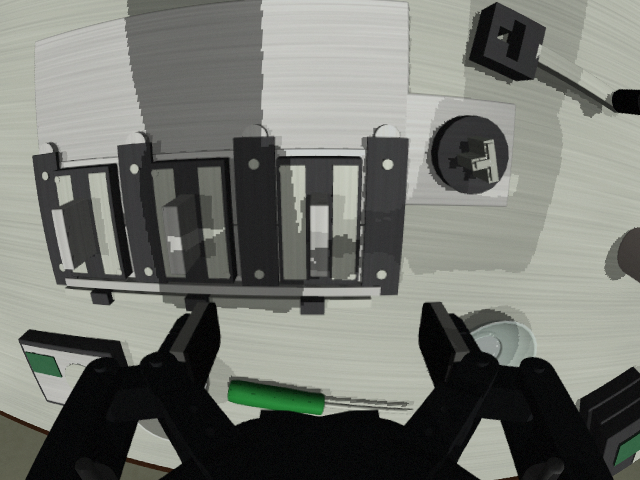

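View pics/w19a.png

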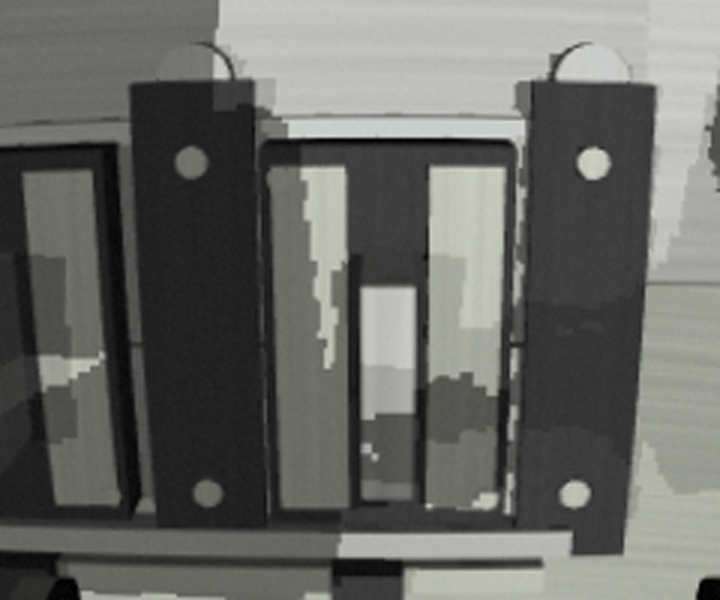

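Run:
```python
from rack import *
P=cr([(390,116),(190,83),(595,84)],3,190,110)
meas("w19",[(*P[0],18),(*P[1],24.5),(*P[2],24.5)])
c,im=load("w19")
cv2.imwrite("pics/w19b.png",cv2.resize(im[0:210,410:640],None,fx=3.4,fy=2.8*3.4/2.8,interpolation=cv2.INTER_CUBIC)[:,:780])
cv2.imwrite("pics/w19c.png",cv2.resize(im[105:205,420:520],None,fx=6,fy=6,interpolation=cv2.INTER_CUBIC))
```

```text
(319.66666666666663, 148.33333333333334, 18) [-39.3  99.3  18. ]
(253.0, 137.33333333333334, 24.5) [-48.8  50.   24.5]
(388.0, 137.66666666666666, 24.5) [-48.7 149.9  24.5]
```

View pics/w19c.png

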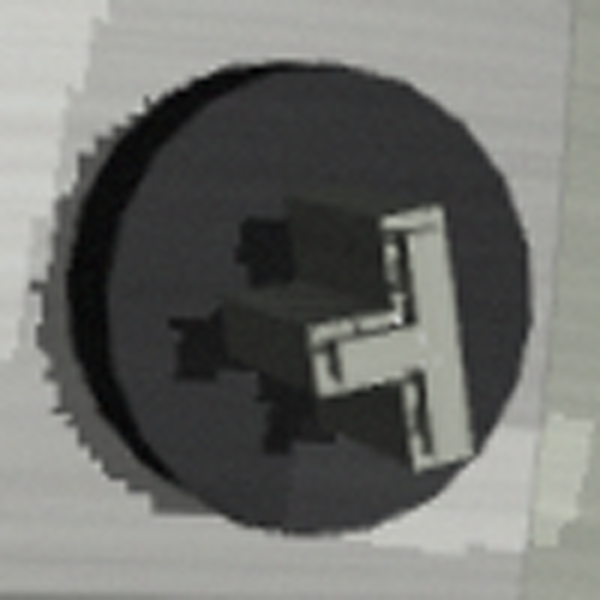

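Run:
```python
from rack import *
np.set_printoptions(suppress=True,precision=2)
c,_=load("w19")
px=cr([(428,210),(452,457),(332,364)],6,420,105)
obj=[(0,13,63),(0,-13,63),(-13,0,63)]
s,e=fit(c,True,obj,px,[508,260,1.9]);print("shaft",s,np.degrees(s[2]));print(e)
print(w2r([s[0],s[1],0]), r2w([-40,215.5,0]))
px=cr([(320,298)],6,420,105)[0]; print(unproj(c,*px,30,True))
```

```text
shaft [509.63 262.1    1.9 ] 108.91504604572108
[[-0.71  2.73]
 [-0.39 -1.65]
 [ 0.99 -1.14]]
[-39.46 217.64   0.  ] [509.31 259.92   0.  ]
[509.46 261.03  30.  ]
```

View pics/w19b.png

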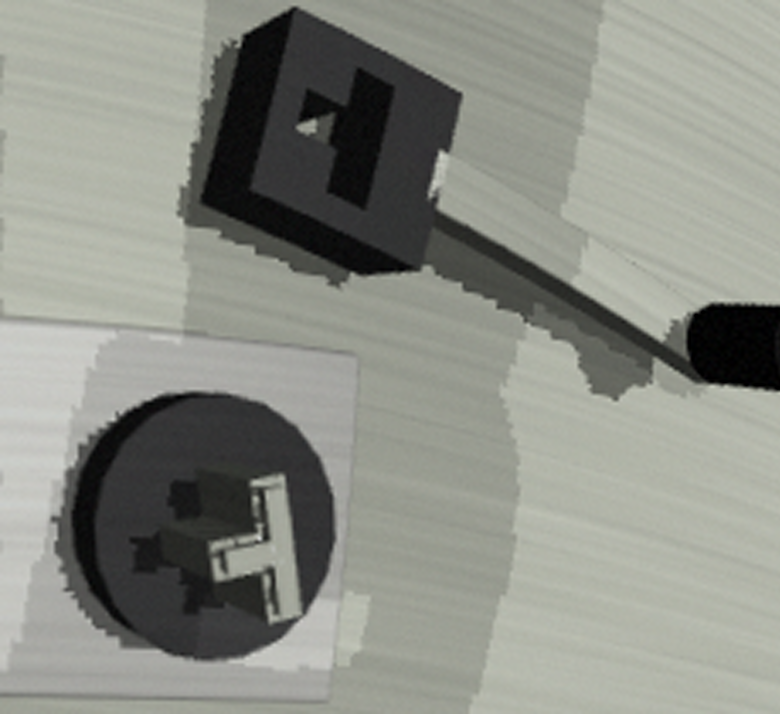

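>>> move_arm --plan '[[[-6,5,0],[0,0,-7],85],[[-16,13,0],[0,0,-14],85],[[-27,22,0],[0,0,-21],85],[[-38,31,0],[0,0,-28],85],[[-49,40,0],[0,0,-35],85],[[-60,49,0],[0,0,-42],85],[[-71,58,0],[0,0,-49],85],[[-82,67,0],[0,0,-56],85],[[-93,76,0],[0,0,-63],85],[[-104,85,0],[0,0,-70],85],[[-115,94,0],[0,0,-77],85],[[-126,103,0],[0,0,-84],85],[[-138,113,0],[0,0,-91],85],[[-150,123,-5],[0,0,-98],85],[[-160,131,-10],[0,0,-104],85],[[-165,135,-18],[0,0,-104.6],85],[[-165,135,-18],[0,0,-104.6],85],[[-165,135,-18],[0,0,-104.6],85]]'

```text
time: 29.92
tcp_pos: [411.3, 285.8, 148.6]
ee_rot: [179.9, 0.2, -8.5]
ft_force: [0.4, 0.2, 0.8]
gripper_width: 0.998
```

Run:
```python
from rack import *
np.set_printoptions(suppress=True,precision=2)
c,_=load("w19")
px=cr([(295,8),(462,95),(420,270),(252,190)],3.4,410,0)
obj=[(-24,24,30),(24,24,30),(24,-24,30),(-24,-24,30)]
l,e=fit(c,True,obj,px,[410,280,1.45]);print("lever",l,np.degrees(l[2]));print(e)
s=read_state();print(s['time'],s['tcp_pos'],s['ee_rot'],s['joint_pos'].round(1))
c,im=snap("wrist","w20")
```

```text
lever [412.36 286.29   1.41] 80.69349636977861
[[ 0.01 -0.25]
 [ 0.26 -0.26]
 [ 0.44  0.4 ]
 [-0.58  0.07]]
29.9167 [411.34 285.79 148.56] [179.88   0.16  -8.53] [ 23.2   0.2 118.9  -0.   61.1  31.7]
```

View pics/w20.png

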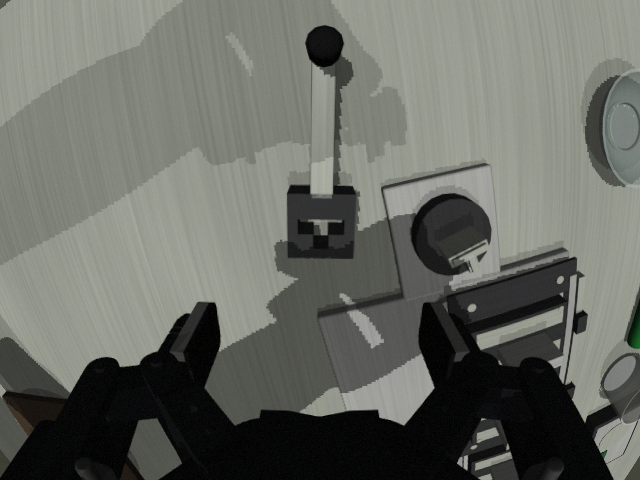

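Run:
```python
from rack import *
c,im=load("w20")
cv2.imwrite("pics/w20a.png",cv2.resize(im[170:290,260:380],None,fx=5,fy=5,interpolation=cv2.INTER_CUBIC))
cv2.imwrite("pics/w20b.png",cv2.resize(im[150:310,380:540],None,fx=4,fy=4,interpolation=cv2.INTER_CUBIC))
```

```text
(no output)
```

View pics/w20a.png

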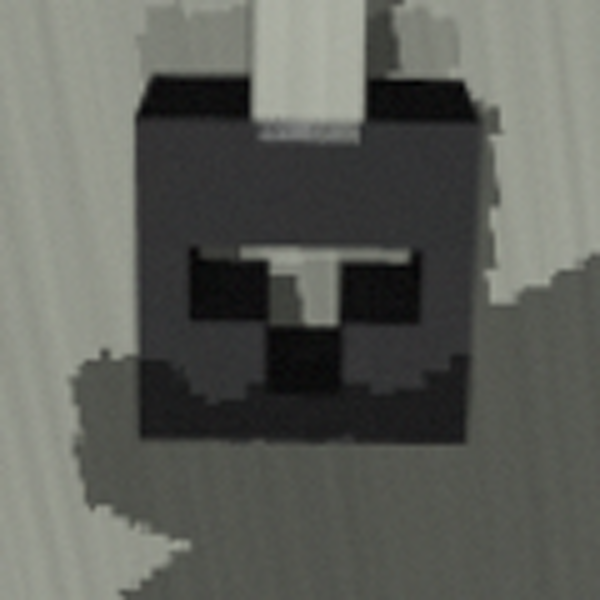

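View pics/w20b.png

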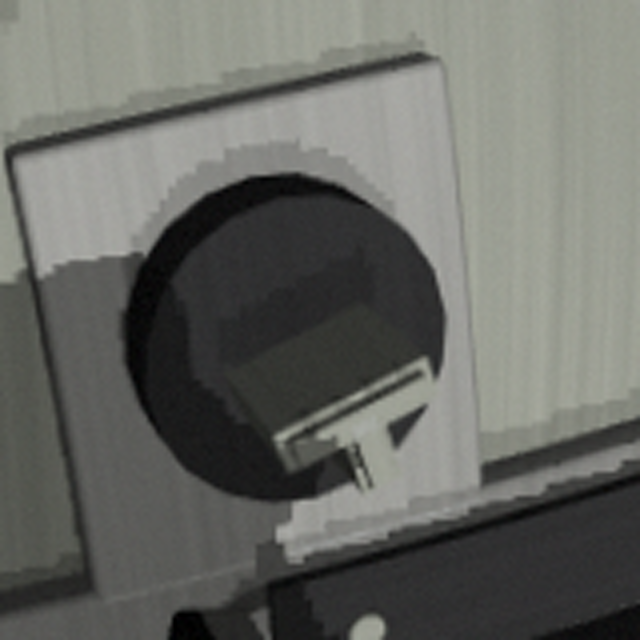

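Run:
```python
from rack import *
np.set_printoptions(suppress=True,precision=2)
c,_=load("w20")
px=cr([(135,120),(480,120),(466,442),(140,440),(190,248),(422,248),(420,322),(192,322),(268,394),(342,394)],5,260,170)
obj=[(24,24,30),(24,-24,30),(-24,-24,30),(-24,24,30),(5.5,16.5,30),(5.5,-16.5,30),(-5.5,-16.5,30),(-5.5,16.5,30),(-16.5,5.5,30),(-16.5,-5.5,30)]
l,e=fit(c,True,obj,px,[410,280,1.45]);print("lever",l,np.degrees(l[2]));print(e)
# boss center by ellipse left/right extents
P=cr([(288,347)],4,380,150)[0];print(unproj(c,*P,30,True))
px=cr([(285,447),(427,367)],4,380,150)
print([unproj(c,*p,61,True) for p in px])
```

```text
lever [412.35 285.98   1.42] 81.14554278390139
[[-0.36 -0.14]
 [ 0.07  0.3 ]
 [ 0.49  0.02]
 [ 0.12  0.02]
 [-0.24 -0.12]
 [ 0.21  0.17]
 [ 0.2   0.11]
 [-0.44 -0.18]
 [-0.23 -0.12]
 [ 0.19 -0.02]]
[507.8  264.22  30.  ]
[array([496.58, 259.09,  61.  ]), array([522.87, 269.47,  61.  ])]
```

>>> move_arm --force 80 --plan '[[[0,0,-30],[0,0,0],85],[[0,0,-60],[0,0,0],85],[[0,0,-90],[0,0,0],85],[[0,0,-115],[0,0,0],85],[[0,0,-130],[0,0,0],85],[[0,0,-135],[0,0,0],85],[[0,0,-135],[0,0,0],85],[[0,0,-135],[0,0,0],40],[[0,0,-135],[0,0,0],40],[[0,0,-135],[0,0,0],40],[[0,0,-135],[0,0,0],40],[[0,0,-135],[0,0,0],40],[[0,0,-135],[0,0,0],40]]'

```text
time: 31.05
tcp_pos: [413.8, 286.9, 17.3]
ee_rot: [-179.9, -0.2, -8.7]
ft_force: [-0.2, -1.2, 6.3]
gripper_width: 0.543
```

Run:
```python
from rack import *
s=read_state();print(s['time'],s['tcp_pos'],s['ee_rot'],s['ft_force'],s['gripper_width']*85.4)
c,im=snap("wrist","w21")
```

```text
31.05 [413.770185   286.94329697  17.27149786] [-1.79895025e+02 -1.70782662e-01 -8.68128809e+00] [-0.16525166 -1.17342095  6.32287198] 46.398116819673035
```

View pics/w21.png

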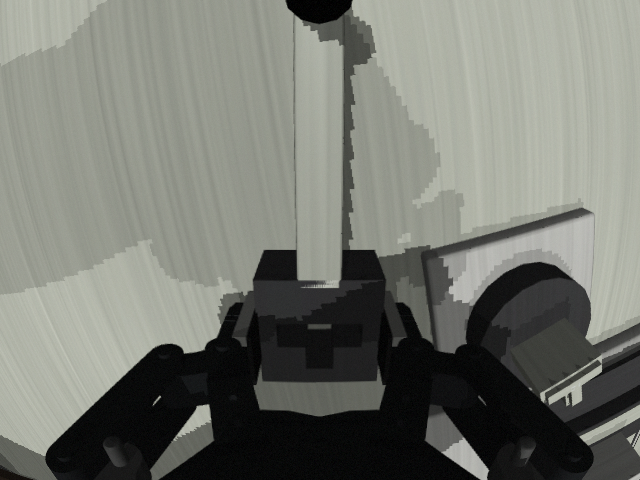

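Run:
```python
from rack import *
c,im=load("w21")
cv2.imwrite("pics/w21a.png",cv2.resize(im[240:400,240:400],None,fx=4,fy=4,interpolation=cv2.INTER_CUBIC)*2)
```

```text
(no output)
```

View pics/w21a.png

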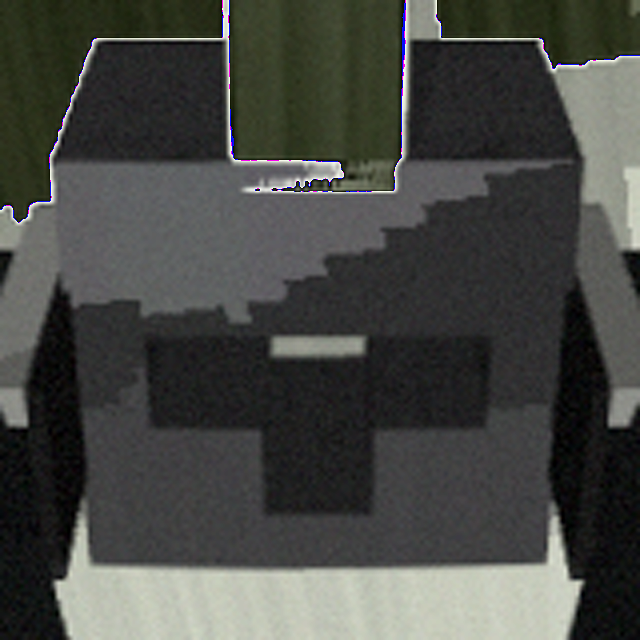

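```bash
cat > hub.py <<'E'
from rack import *
OBJ=[(24,24,30),(24,-24,30),(-24,-24,30),(-24,24,30),(5.5,16.5,30),(5.5,-16.5,30),(-5.5,-16.5,30),(-5.5,16.5,30),(-16.5,5.5,30),(-16.5,-5.5,30)]
def fit4(f,px,x0):
    c,_=load(f);px=np.array(px);o=np.array(OBJ[:len(px)],float)
    g=lambda p:(proj(c,frame('',(p[0],p[1],p[3],p[2]),o),True)-px).ravel()
    r=least_squares(g,x0,x_scale=[1,1,.01,1]); return r.x,np.abs(g(r.x)).max()
E
python3 - <<'E'
from hub import *
np.set_printoptions(suppress=True,precision=2)
px=cr([(55,160),(582,160),(547,562),(91,562),(146,340),(491,338),(487,428),(152,430),(265,515),(374,515)],4,240,240)
print(fit4("w21",px,[412,286,1.42,0]))
c,_=load("w21");print(fit(c,True,OBJ,px,[412,286,1.42])[0])
E
```

```text
(array([413.91, 285.64,   1.42,  -0.5 ]), np.float64(0.8413210706216319))
[413.96 285.98   1.42]
```

>>> move_arm --plan '[[[0,0,20],[0,0,0],40],[[0,0,50],[0,0,0],40],[[0,0,80],[0,0,0],40],[[8,-2,85],[0,0,4],40],[[20,-5,85],[0,0,8],40],[[35,-9,85],[0,0,12],40],[[50,-13,85],[0,0,16],40],[[65,-17,85],[0,0,20],40],[[80,-21,85],[0,0,24],40],[[90,-24,85],[0,0,27],40],[[96,-25,85],[0,0,29],40],[[96,-25,80],[0,0,29],40],[[96,-25,80],[0,0,29],40],[[96,-25,80],[0,0,29],40],[[96,-25,80],[0,0,29],40]]'

```text
time: 32.35
tcp_pos: [507.1, 261.3, 94.5]
ee_rot: [-180.0, 0.1, 20.3]
ft_force: [0.8, 0.1, -4.1]
gripper_width: 0.545
```

Run:
```python
from rack import *
s=read_state();print(s['time'],s['tcp_pos'],s['ee_rot'],s['ft_force'],s['gripper_width']*85.4)
c,im=snap("wrist","w22")
cv2.imwrite("pics/w22a.png",cv2.resize(im[240:400,240:400],None,fx=4,fy=4,interpolation=cv2.INTER_CUBIC)*2)
```

```text
32.35 [507.06930429 261.27647503  94.5301974 ] [-1.79990792e+02  1.06935359e-01  2.03023147e+01] [ 0.84255399  0.08436076 -4.0605255 ] 46.52320214927646
```

View pics/w22.png

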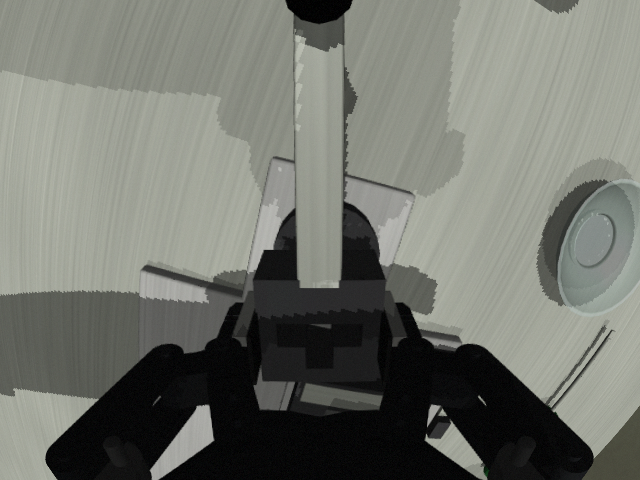

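View pics/w22a.png

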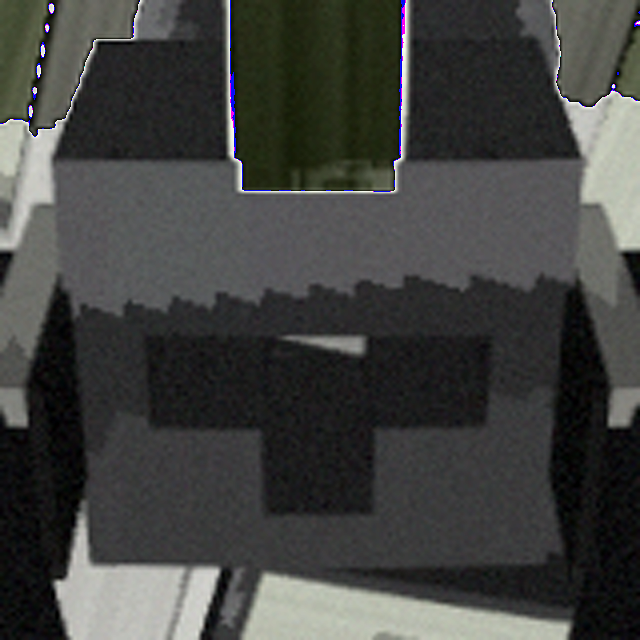

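Run:
```python
from rack import *
c,im=load("w22")
cv2.imwrite("pics/w22b.png",np.clip(cv2.resize(im[180:310,230:430],None,fx=4,fy=4,interpolation=cv2.INTER_CUBIC).astype(int)*2,0,255).astype(np.uint8))
np.set_printoptions(suppress=True,precision=1)
a=np.linspace(0,2*np.pi,24,endpoint=False)
for z in (30,12):
  p=proj(c,np.c_[509.5+31*np.cos(a),261+31*np.sin(a),0*a+z],True)
  print(z,p[:,0].min(),p[:,0].max(),p[:,1].min(),p[:,1].max())
```

```text
30 270.2787481774402 377.5151838171751 206.61545578725423 305.50357409757453
12 273.92373294558365 373.33013568569015 198.82040457442668 291.6584127465174
```

View pics/w22b.png

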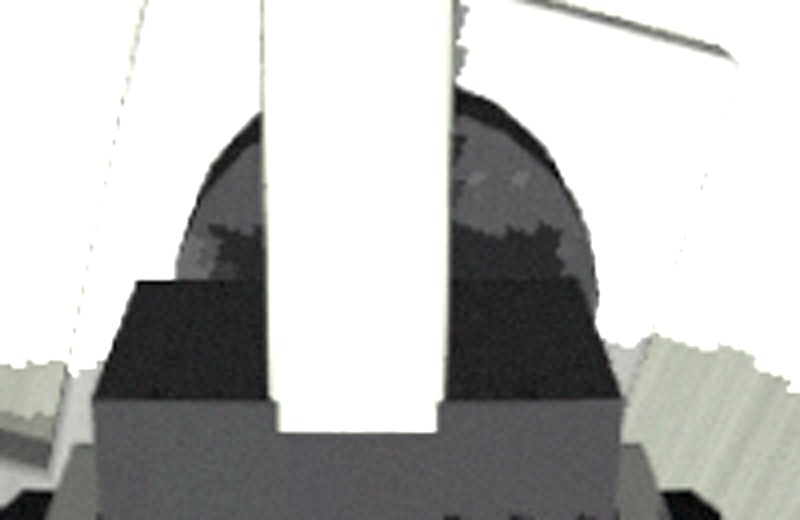

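Run:
```python
from hub import *
np.set_printoptions(suppress=True,precision=2)
px=cr([(55,160),(582,160),(547,562),(91,562),(146,340),(491,338),(487,428),(152,430),(265,515),(374,515)],4,240,240)
h,m=fit4("w22",px,[509,261,1.92,78]);print("hub",h,np.degrees(h[2]),m)
c,_=load("w22");print("hub z78",fit(c,True,OBJ,px,[509,261,1.92],z0=78)[0])
pts=np.array(cr([(177,262),(195,212),(215,183),(245,155),(468,118),(505,137),(545,170),(575,212),(597,285)],4,230,180))
P=np.array([unproj(c,u,v,30,True)[:2] for u,v in pts])
f=lambda q:np.hypot(*(P-q).T)-31
r=least_squares(f,[509,261]);print("boss",r.x,f(r.x))
```

```text
hub [507.13 260.05   1.93  76.74] 110.46152014608995 0.8911309186157723
hub z78 [506.84 260.85   1.93]
boss [510.43 261.62] [-0.29 -0.03  0.   -0.13  0.26  0.13 -0.01 -0.2  -0.37]
```

>>> move_arm --plan '[[[2.9,1,0],[0,0,0],40],[[2.9,1,-5],[0,0,0],40],[[2.9,1,-10],[0,0,0],40],[[2.9,1,-13],[0,0,0],40],[[2.9,1,-15],[0,0,0],40],[[2.9,1,-17],[0,0,0],40],[[2.9,1,-18],[0,0,0],40],[[2.9,1,-18],[0,0,0],40]]'

```text
time: 33.07
tcp_pos: [511.0, 262.2, 76.9]
ee_rot: [-180.0, 0.0, 20.3]
ft_force: [0.9, 0.5, -4.2]
gripper_width: 0.541
```

Run:
```python
from rack import *
s=read_state();print(s['time'],s['tcp_pos'],s['ee_rot'],s['ft_force'],s['ft_torque'],s['gripper_width']*85.4)
c,im=snap("wrist","w23")
cv2.imwrite("pics/w23a.png",np.clip(cv2.resize(im[240:400,240:400],None,fx=4,fy=4,interpolation=cv2.INTER_CUBIC).astype(int)*2,0,255).astype(np.uint8))
```

```text
33.0667 [510.97849484 262.19688887  76.9340083 ] [-1.79997432e+02  3.78734897e-02  2.03017213e+01] [ 0.93016823  0.49373587 -4.19538151] [-0.00400501 -0.04385935  0.03502931] 46.1908018243171
```

View pics/w23a.png

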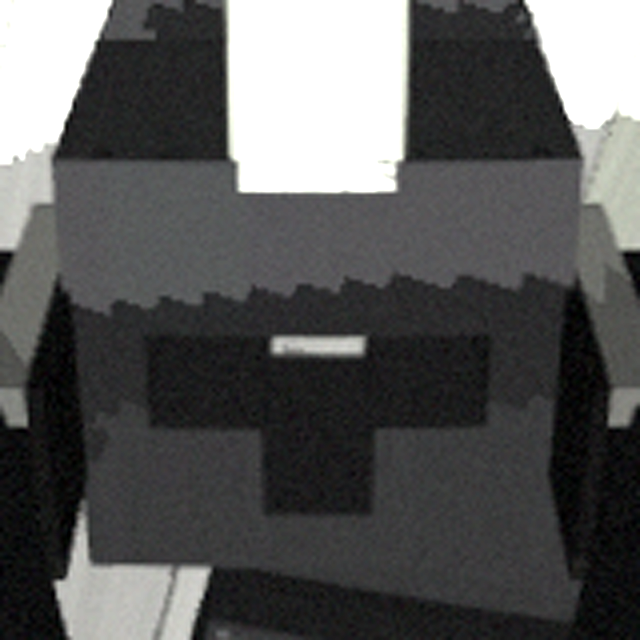

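>>> move_arm --plan '[[[-0.8,0,0],[0,0,0],40],[[-0.8,0,-2],[0,0,0],40],[[-0.8,0,-4],[0,0,0],40],[[-0.8,0,-6],[0,0,0],40],[[-0.8,0,-6],[0,0,0],40]]'

```text
time: 33.53
tcp_pos: [509.9, 262.1, 70.7]
ee_rot: [-180.0, 0.1, 20.3]
ft_force: [0.5, -0.3, -3.3]
gripper_width: 0.546
```

Run:
```python
from rack import *
s=read_state();print(s['time'],s['tcp_pos'],s['ee_rot'],s['ft_force'],s['ft_torque'],s['gripper_width']*85.4)
c,im=snap("wrist","w24")
cv2.imwrite("pics/w24a.png",np.clip(cv2.resize(im[240:400,240:400],None,fx=4,fy=4,interpolation=cv2.INTER_CUBIC).astype(int)*3,0,255).astype(np.uint8))
cv2.imwrite("pics/w24b.png",np.clip(cv2.resize(im[180:310,230:430],None,fx=4,fy=4,interpolation=cv2.INTER_CUBIC).astype(int)*2,0,255).astype(np.uint8))
```

```text
33.5333 [509.9352845  262.12429161  70.69256691] [-1.79996340e+02  6.34882854e-02  2.03031360e+01] [ 0.54762911 -0.29008597 -3.3103574 ] [-0.12181045 -0.01767139  0.02493278] 46.59424949705066
```

View pics/w24a.png

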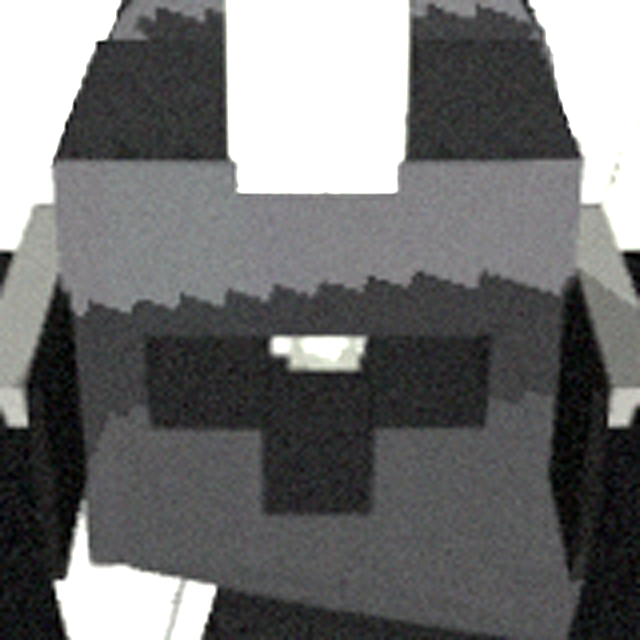

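View pics/w24b.png

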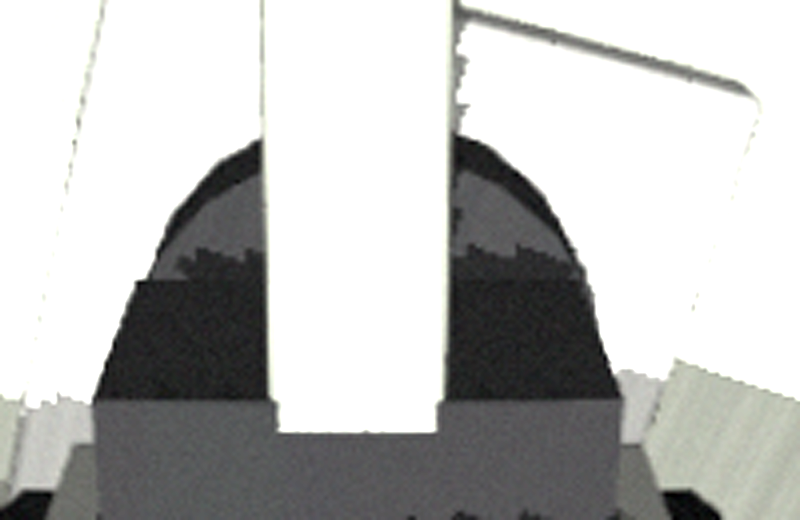

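>>> move_arm --plan '[[[0,0,-2],[0,0,0],40],[[0,0,-4],[0,0,0],40],[[0,0,-6],[0,0,0],40],[[0,0,-8],[0,0,0],40],[[0,0,-8],[0,0,0],40]]'

```text
time: 34.0
tcp_pos: [510.0, 262.1, 62.7]
ee_rot: [-180.0, 0.1, 20.3]
ft_force: [-0.1, 0.9, -4.5]
gripper_width: 0.547
```

>>> move_arm --plan '[[[0,0,-3],[0,0,0],40],[[0,0,-6],[0,0,0],40],[[0,0,-9],[0,0,0],40],[[0,0,-12],[0,0,0],40],[[0,0,-12],[0,0,0],40]]'

```text
time: 34.42
tcp_pos: [509.7, 262.1, 50.3]
ee_rot: [-180.0, 0.1, 20.3]
ft_force: [-1.0, -0.2, -3.7]
gripper_width: 0.543
```

>>> move_arm --plan '[[[0,0,-1],[0,0,0],40],[[0,0,-2],[0,0,0],40],[[0,0,-3],[0,0,0],40],[[0,0,-4],[0,0,0],40],[[0,0,-4],[0,0,0],40]]'

```text
time: 34.83
tcp_pos: [510.5, 262.3, 47.4]
ee_rot: [180.0, -0.0, 20.3]
ft_force: [0.7, 0.4, -3.8]
gripper_width: 0.544
```

>>> move_arm --plan '[[[0,0,-1],[0,0,0],40],[[0,0,-2],[0,0,0],40],[[0,0,-2],[0,0,0],40]]'

```text
time: 35.08
tcp_pos: [510.6, 262.3, 47.3]
ee_rot: [180.0, 0.1, 20.3]
ft_force: [-5.3, -2.5, 7.5]
gripper_width: 0.546
```

Run:
```python
from rack import *
s=read_state();print(s['time'],s['tcp_pos'],s['ee_rot'],s['ft_force'],s['ft_torque'],s['gripper_width']*85.4)
c,im=snap("wrist","w25")
cv2.imwrite("pics/w25a.png",np.clip(cv2.resize(im[220:400,220:420],None,fx=3.6,fy=3.3,interpolation=cv2.INTER_CUBIC).astype(int)*2,0,255).astype(np.uint8))
```

```text
35.0833 [510.58782585 262.29809379  47.30375294] [1.79989912e+02 5.42562369e-02 2.03214165e+01] [-5.34248372 -2.53358773  7.5338496 ] [-0.32333279  0.74848129  0.01771468] 46.6603523396859
```

View pics/w25a.png

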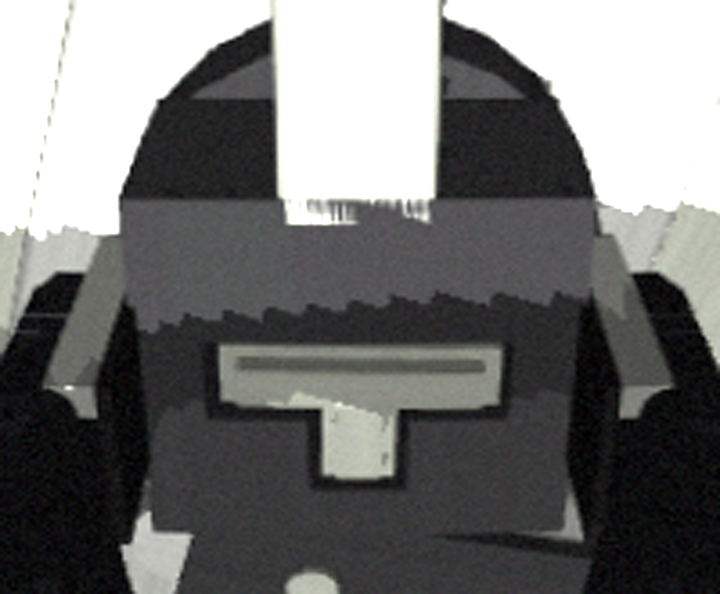

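>>> move_arm --plan '[[[0,0,1.5],[0,0,0],50],[[0,0,2],[0,0,0],70],[[0,0,2],[0,0,0],85],[[0,0,2],[0,0,0],85],[[0,0,2],[0,0,0],85],[[0,0,30],[0,0,0],85],[[0,0,70],[0,0,0],85],[[0,0,110],[0,0,0],85],[[5,-10,120],[0,0,7],85],[[10,-25,125],[0,0,14],85],[[15,-45,130],[0,0,21],85],[[20,-65,130],[0,0,28],85],[[25,-85,130],[0,0,35],85],[[30,-105,130],[0,0,42],85],[[35,-125,130],[0,0,49],85],[[40,-145,130],[0,0,56],85],[[45,-165,130],[0,0,63],85],[[48,-185,130],[0,0,70],85],[[50,-200,130],[0,0,75.6],85],[[50,-212,130],[0,0,75.6],85]]'

```text
time: 36.8
tcp_pos: [560.7, 48.9, 175.2]
ee_rot: [180.0, 0.0, 95.9]
ft_force: [-0.6, 0.5, 0.2]
gripper_width: 0.992
```

>>> move_arm --plan '[[[0,0,0],[0,0,0],85],[[0,0,0],[0,0,0],85],[[0,0,0],[0,0,0],85]]'

```text
time: 37.05
tcp_pos: [560.2, 50.9, 175.2]
ee_rot: [-180.0, -0.0, 95.8]
ft_force: [0.5, 1.1, 0.1]
gripper_width: 0.997
```

Run:
```python
from rack import *
s=read_state();print(s['time'],s['tcp_pos'],s['ee_rot'])
c,im=snap("wrist","w26")
snap("top","t26")
cv2.imwrite("pics/w26a.png",cv2.resize(im[110:310,180:460],None,fx=2.85,fy=2.85,interpolation=cv2.INTER_CUBIC))
```

```text
37.05 [560.15717843  50.86033569 175.20723279] [-1.79987876e+02 -2.45641869e-02  9.58348011e+01]
```

View pics/w26.png

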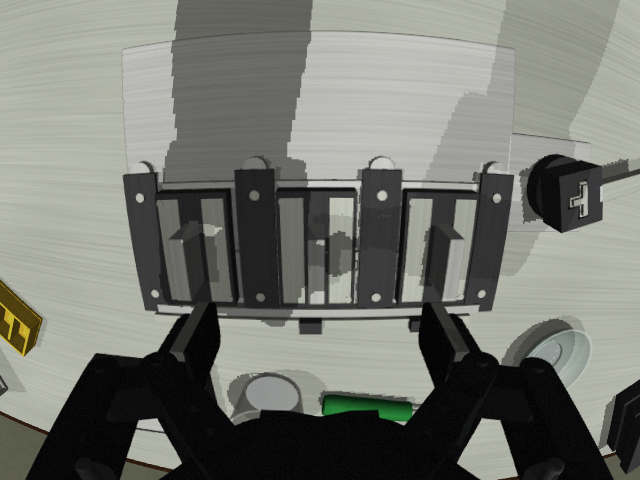

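View pics/w26a.png

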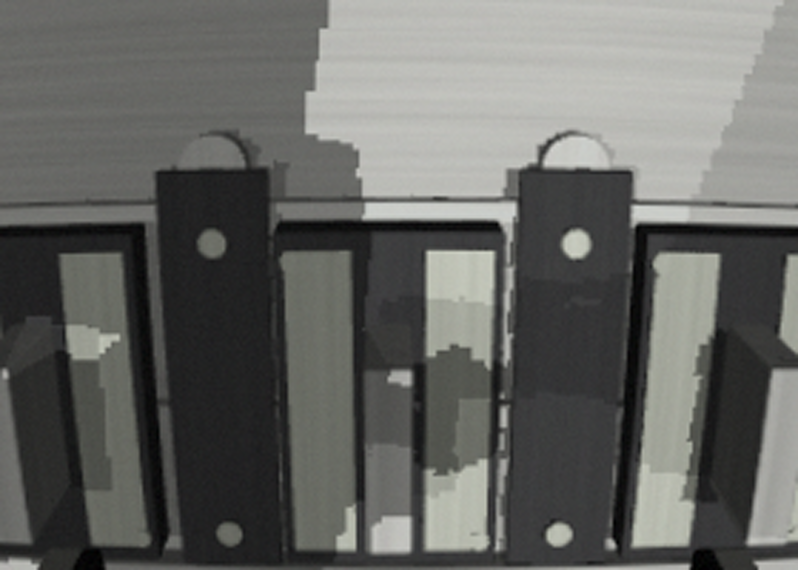

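Run:
```python
from rack import *
c,im=load("w26"); g=cv2.cvtColor(im,cv2.COLOR_BGR2GRAY).astype(float)
# subpixel rear-edge: dark line; and lip front edge gradients
def darkline(u,v0,v1):
    col=g[v0:v1,u-1:u+2].mean(1); d=np.diff(col); return v0+np.argmin(d)+.5, col.round()
for u in (210,225,300,320,340,420,440): 
    v,col=darkline(u,172,190); print(u,v,col)
for u in (245,265,370,390):
    v,col=darkline(u,160,178); print('lip',u,v,col)
```

```text
210 187.5 [101. 101. 101. 104. 102. 100.  99.  96.  76.  69.  96. 116. 115. 117.
 117. 117.  54.  23.]
225 187.5 [102. 101. 102. 104. 101.  99. 100. 101.  77.  68. 104. 115. 115. 119.
 117. 101.  46.  13.]
300 186.5 [104. 105. 105. 105. 103. 102.  94.  71.  67. 111. 118. 118. 119. 118.
 103.  44.  14.  15.]
320 186.5 [187. 186. 187. 185. 186. 188. 181. 123.  97. 191. 202. 204. 204. 203.
 179.  87.  16.  16.]
340 186.5 [186. 187. 186. 186. 187. 188. 184. 128.  94. 185. 201. 202. 204. 203.
 185.  95.  16.  17.]
420 187.5 [188. 188. 185. 183. 183. 184. 186. 184. 134.  99. 168. 199. 200. 201.
 199. 179.  90.  16.]
440 188.5 [162. 163. 162. 161. 161. 159. 159. 161. 153. 105.  88. 178. 177. 177.
 178. 178. 129.  56.]
lip 245 169.5 [105. 107. 110. 112. 113. 112. 114. 114. 107.  75.  26.  35.  33.  33.
  33.  33.  34.  34.]
lip 265 168.5 [65. 57. 55. 60. 80. 78. 90. 97. 84. 51. 29. 33. 34. 33. 34. 34. 33. 33.]
lip 370 160.5 [144.  83.  76.  77. 101. 111. 130. 132. 111.  69.  49.  61.  60.  59.
  60.  59.  61.  60.]
lip 390 169.5 [178. 189. 194. 197. 198. 197. 198. 198. 183. 130.  44.  61.  60.  61.
  62.  61.  63.  61.]
```

Run:
```python
from rack import *
meas("w26",[(210,181.7,18),(225,181.4,18),(300,180.4,18),(320,180.5,18),(340,180.5,18),(420,181.7,18),(440,182.4,18),(245,169.3,24.5),(390,169.3,24.5),(265,169.2,24.5)])
```

```text
(210, 181.7, 18) [-39.2 -87.7  18. ]
(225, 181.4, 18) [-39.1 -74.9  18. ]
(300, 180.4, 18) [-39.1 -14.2  18. ]
(320, 180.5, 18) [-38.9   1.6  18. ]
(340, 180.5, 18) [-39.   17.4  18. ]
(420, 181.7, 18) [-39.   82.5  18. ]
(440, 182.4, 18) [-38.9  99.8  18. ]
(245, 169.3, 24.5) [-49.6 -56.6  24.5]
(390, 169.3, 24.5) [-49.5  55.8  24.5]
(265, 169.2, 24.5) [-49.4 -40.8  24.5]
```

>>> move_arm --force 90 --plan '[[[-3,12,0],[0,0,-6],85],[[-6,30,0],[0,0,-13],85],[[-10,48,0],[0,0,-20],85],[[-15,66,0],[0,0,-27],85],[[-20,85,0],[0,0,-34],85],[[-25,105,0],[0,0,-41],85],[[-30,125,0],[0,0,-48],85],[[-35,145,0],[0,0,-55],85],[[-40,165,0],[0,0,-62],85],[[-44,185,0],[0,0,-69],85],[[-48,203,0],[0,0,-75],85],[[-50,212,-5],[0,0,-75.6],85],[[-50,212,-20],[0,0,-75.6],85],[[-50,212,-50],[0,0,-75.6],85],[[-50,212,-80],[0,0,-75.6],85],[[-50,212,-105],[0,0,-75.6],85],[[-50,212,-122],[0,0,-75.6],85],[[-50,212,-128],[0,0,-75.6],85],[[-50,212,-128],[0,0,-75.6],85],[[-50,212,-128],[0,0,-75.6],85]]'

```text
time: 38.82
tcp_pos: [510.7, 262.9, 48.0]
ee_rot: [-180.0, -0.0, 20.3]
ft_force: [0.9, -0.4, 0.9]
gripper_width: 0.997
```

>>> move_arm --plan '[[[0,0,0],[0,0,0],40],[[0,0,0],[0,0,0],40],[[0,0,0],[0,0,0],40],[[0,0,0],[0,0,0],40],[[0,0,0],[0,0,0],40],[[0,0,0],[0,0,0],40]]'

```text
time: 39.32
tcp_pos: [511.7, 262.6, 49.3]
ee_rot: [180.0, -0.2, 20.3]
ft_force: [0.4, -0.2, 6.0]
gripper_width: 0.539
```

Run:
```python
from rack import *
s=read_state();print(s['time'],s['tcp_pos'],s['ee_rot'],s['ft_force'],s['ft_torque'],s['joint_pos'].round(1))
c,im=snap("wrist","w27")
```

```text
39.3167 [511.7402867  262.63471044  49.25396639] [179.98810419  -0.18030756  20.30226731] [ 0.43441294 -0.16034701  5.97681695] [-0.13466279  0.15224923 -0.01913167] [ 17.1  17.4 111.4  -0.   50.9  -3.2]
```

View pics/w27.png

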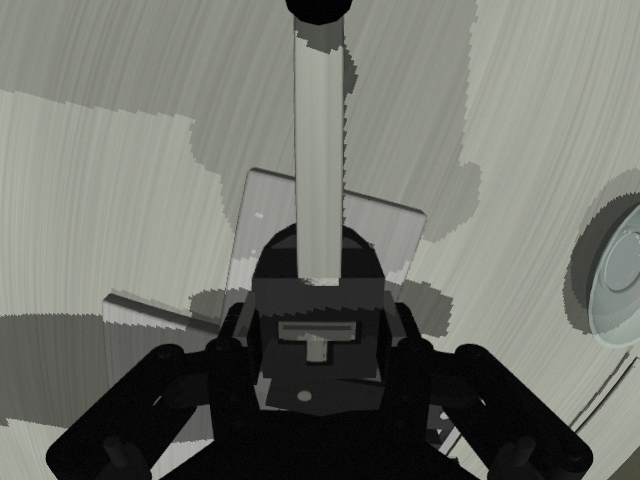

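>>> move_arm --plan '[[[0,0,0],[0,0,3],40],[[-0.1,0,0],[0,0,8],40],[[-0.2,-0.1,0],[0,0,13],40],[[-0.3,-0.1,0],[0,0,18],40],[[-0.3,-0.2,0],[0,0,23],40],[[-0.4,-0.3,0],[0,0,28],40],[[-0.5,-0.4,0],[0,0,33],40],[[-0.5,-0.4,0],[0,0,35],40],[[-0.5,-0.4,0],[0,0,35],40]]'

```text
time: 40.12
tcp_pos: [510.9, 263.5, 49.3]
ee_rot: [-180.0, -0.3, 55.3]
ft_force: [-1.9, 4.7, 5.7]
gripper_width: 0.54
```

Run:
```python
from rack import *
s=read_state();print(s['time'],s['tcp_pos'],s['ee_rot'],s['ft_force'],s['ft_torque'],s['gripper_width'])
c,im=snap("wrist","w28")
```

```text
40.1167 [510.87697812 263.50915481  49.28428488] [-179.99792856   -0.25447863   55.26477379] [-1.85821793  4.69426557  5.70797645] [ 0.56497998  0.3304501  -0.07736432] 0.5401179581589368
```

View pics/w28.png

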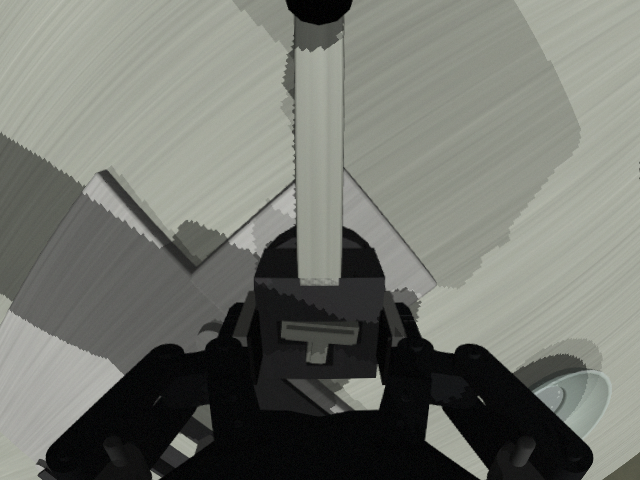

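>>> move_arm --plan '[[[0,-0.1,0],[0,0,5],40],[[0,-0.2,0],[0,0,10],40],[[-0.1,-0.3,0],[0,0,15],40],[[-0.1,-0.3,0],[0,0,20],40],[[-0.1,-0.4,0],[0,0,25],40],[[-0.2,-0.5,0],[0,0,29],40],[[-0.2,-0.6,0],[0,0,32],40],[[-0.2,-0.6,0],[0,0,34],40],[[-0.2,-0.6,0],[0,0,34],40]]'

```text
time: 40.92
tcp_pos: [511.0, 263.8, 49.3]
ee_rot: [179.8, -0.3, 89.2]
ft_force: [-0.3, 7.4, 4.3]
gripper_width: 0.536
```

Run:
```python
from rack import *
s=read_state();print(s['time'],s['tcp_pos'],s['ee_rot'],s['ft_force'],s['ft_torque'],s['gripper_width'])
c,im=snap("wrist","w29")
```

```text
40.9167 [510.9778432  263.78402309  49.32516177] [179.78745154  -0.33114948  89.21440811] [-0.33549067  7.43379458  4.33804447] [ 1.06782905  0.1527851  -0.17792154] 0.5360624813581834
```

View pics/w29.png

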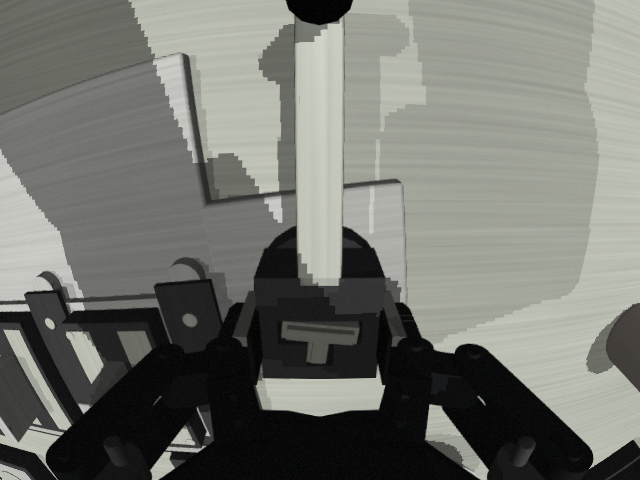

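>>> move_arm --plan '[[[0,1.5,0],[0,0,1.5],40],[[0,1.5,0],[0,0,3],40],[[0,1.5,0],[0,0,4.5],40],[[0,1.5,0],[0,0,6],40],[[0,1.5,0],[0,0,6],40]]'

```text
time: 41.38
tcp_pos: [511.0, 264.0, 49.3]
ee_rot: [179.8, -0.2, 95.2]
ft_force: [-0.3, 2.3, 5.3]
gripper_width: 0.54
```

Run:
```python
from rack import *
s=read_state();print(s['time'],s['tcp_pos'],s['ee_rot'],s['ft_force'],s['ft_torque'],s['gripper_width'])
```

```text
41.3833 [510.96182763 263.95798879  49.27221383] [ 1.79808658e+02 -1.53189292e-01  9.52440004e+01] [-0.32711618  2.30124757  5.25358696] [ 0.34085458  0.17823459 -0.14064984] 0.5399246110755261
```

>>> move_arm --plan '[[[0,0,0],[0,0,1.5],40],[[0,0,0],[0,0,3],40],[[0,0,0],[0,0,3],40]]'

```text
time: 41.63
tcp_pos: [511.0, 263.9, 49.3]
ee_rot: [179.8, -0.3, 97.7]
ft_force: [-1.5, 0.7, 5.9]
gripper_width: 0.541
```

Run:
```python
from rack import *
s=read_state();print(s['time'],s['tcp_pos'],s['ee_rot'],s['ft_force'],s['ft_torque'],s['gripper_width'])
c,im=snap("wrist","w30")
cv2.imwrite("pics/w30a.png",np.clip(cv2.resize(im[220:400,220:420],None,fx=3.6,fy=3.3,interpolation=cv2.INTER_CUBIC).astype(int)*2,0,255).astype(np.uint8))
```

```text
41.6333 [510.96918203 263.89519295  49.29325534] [179.8481271   -0.26469371  97.69715905] [-1.47951552  0.7109319   5.86973096] [ 0.03672773  0.19517664 -1.72787162] 0.5412218943849857
```

View pics/w30a.png

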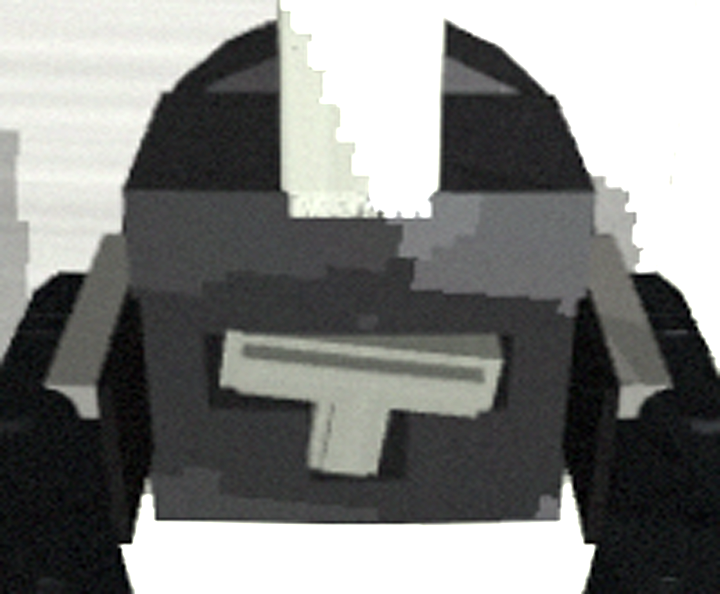

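>>> move_arm --plan '[[[0,0,0],[0,0,-1],40],[[0,0,0],[0,0,-1],55],[[0,0,0],[0,0,-1],70],[[0,0,0],[0,0,-1],85],[[0,0,0],[0,0,-1],85],[[0,0,10],[0,0,-1],85],[[0,0,40],[0,0,-1],85],[[0,0,80],[0,0,-1],85],[[0,0,120],[0,0,-1],85],[[10,-30,130],[0,0,-2],85],[[20,-65,135],[0,0,-2],85],[[28,-100,135],[0,0,-2],85],[[36,-135,135],[0,0,-2],85],[[43,-165,135],[0,0,-2],85],[[48,-190,135],[0,0,-2],85],[[50,-205,135],[0,0,-2],85],[[50,-205,135],[0,0,-2],85],[[50,-205,135],[0,0,-2],85],[[50,-205,135],[0,0,-2],85]]'

```text
time: 43.27
tcp_pos: [559.5, 58.3, 182.6]
ee_rot: [180.0, -0.0, 96.3]
ft_force: [0.7, -0.3, 0.3]
gripper_width: 0.994
```

Run:
```python
from rack import *
s=read_state();print(s['time'],s['tcp_pos'],s['ee_rot'],s['ft_force'])
c,im=snap("wrist","w31")
cv2.imwrite("pics/w31a.png",cv2.resize(im[100:260,460:640],None,fx=4,fy=4,interpolation=cv2.INTER_CUBIC))
snap("scene","s31")
```

```text
43.2667 [559.48217809  58.32611125 182.59358704] [ 1.79994967e+02 -1.87854067e-02  9.63240688e+01] [ 0.71953688 -0.34810961  0.34021361]
```

View pics/w31.png

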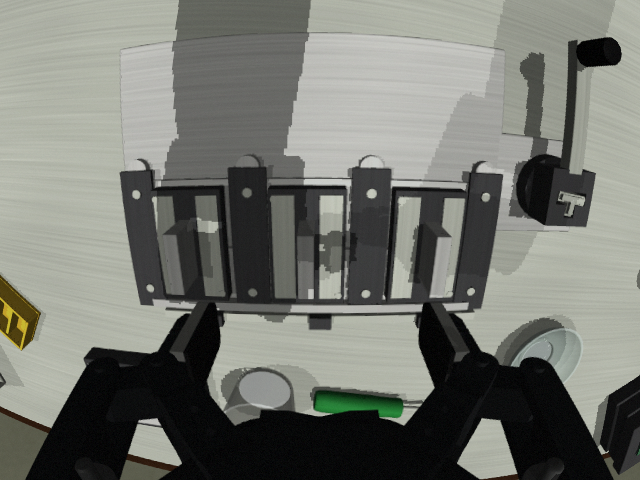

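View pics/w31a.png

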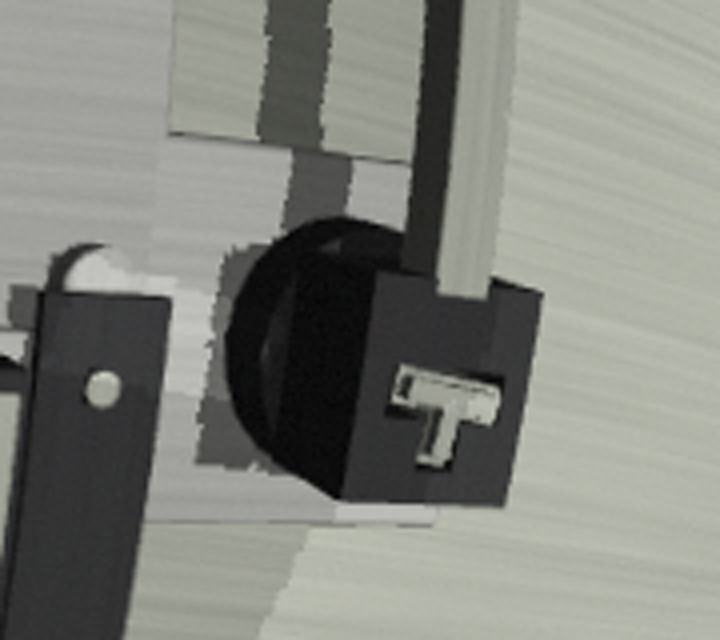

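View pics/s31.png

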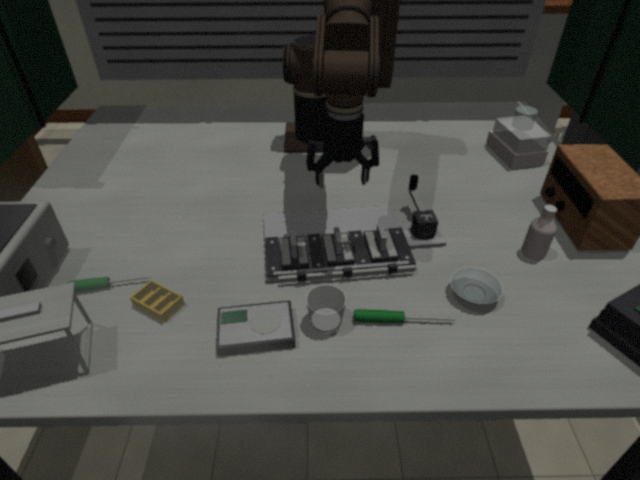

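Run:
```python
from rack import *
px=cr([(396,378),(502,402),(434,462)],4,460,100)
c,_=load("w31")
# arm up (-x world): shaft +x = up; +y -> world -y = left
s,e=fit(c,True,[(0,13,63),(0,-13,63),(-13,0,63)],px,[509,261,3.1]);print(s,np.degrees(s[2])-5.83-90,e.round(1))
g=cv2.cvtColor(load("w31")[1],cv2.COLOR_BGR2GRAY).astype(int)
for u in (200,215,300,330,410,430): print(u,g[174:192,u])
for u in (237,260,360,384): print('lip',u,g[160:174,u])
# hub top corners
px=cr([(372,268),(543,292),(508,508),(343,500)],4,460,100)
l,e=fit(c,True,[(24,24,60),(24,-24,60),(-24,-24,60),(-24,24,60)],px,[509,261,3.2]);print(l,np.degrees(l[2]),e.round(1))
```

```text
[509.40001331 260.39527225   3.13572773] 83.83396474312016 [[ 2.1  1.6]
 [-2.4  0.3]
 [ 0.1 -2. ]]
200 [104 100 103  96  77  77 119 114 118 118 117  70  26  15  13  23  33  33]
215 [ 99  99 100 101  66  90 111 114 118 116 109  73  11  13  15  26  33  34]
300 [102 105  96  66  56 118 116 119 119 119  94  45  15  12  15  30  35  33]
330 [187 189 178 142  82 203 202 202 203 204 182 119  20  17  22  46  62  62]
410 [184 183 186 187 181 109  97 194 202 202 203 204 167  78  13  16  22  58]
430 [162 163 161 162 162 148 100 117 180 177 177 180 175  96  31  15  17  36]
lip 237 [102 107 112 113 113 112 103  56  28  34  33  32  32  34]
lip 260 [79 76 65 63 61 58 49 34 30 34 31 34 33 31]
lip 360 [ 86  74  76  95 109 124 146 109  61  59  60  59  60  63]
lip 384 [188 165 164 162 161 166 164 144  92  50  64  61  62  62]
[509.8293304  262.10347798   3.23795945] 185.5214107811634 [[ 1.   0.6]
 [ 0.1 -0.5]
 [-0.6 -0.6]
 [-0.6  0.3]]
```

Run:
```python
from h import *
s=read_state();print(s['time'],s['tcp_pos'],s['ft_force'])
print(job.close_job())
```

```text
43.3667 [559.41175127  58.8123318  182.46019079] [-0.96154377 -0.87614473  0.66177989]
the job is handed in; nothing more can be done
None
```

All three sleds are in their own bays, and the lever is fitted and swung to its locked stop. I handed the job in at about 43 s; `close_job` gives no verdict, so this rests on my own checks.

- **Sleds:** I slid each one in until it met the stop bar, then backed it off about 1.5 mm to the detent. A picture before the swing put all three at the same depth, within about 0.5 mm of home. I only looked over the last picture for the sleds, and they showed no shift. I did not test the detents by pulling back on the sleds.
- **Lever:** It is seated on the boss, with the shaft's end standing out of the bore and the hub top fitting the seated height of 60 mm.
- **Lock:** I swung the lever counterclockwise until the wrist torque jumped to 1.7 Nm at the stop. The last picture puts the shaft at about 1.46 rad against the 1.45 stop, but that fit was rough, up to about 2.4 px off. The lever itself stands a few degrees further round than the shaft because of play in the splines.
- **Rest of the bench:** I disturbed nothing else, and the gripper was clear of everything when I handed in.

No check failed. The picture estimates of the shaft's position varied by up to about 4 mm, so I watched the forces while lowering the lever onto it.

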